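Make a proof press ready

TASK

Make the little proof press ready: lay each of the two or three printing blocks that are on the table face up in a bay of its own, centred over the bay point, on whatever spacer plates bring its face flush with the tops of the bearer rails. Once all the blocks are lying so, turn the black knob until the orange pointer stands exactly at the red mark. Keep the ink tins upright.

Things in the scene. Friction and masses are not known exactly. Their poses are not given: they have to be found in the camera images.
- bay0 (a point): The right-hand (-y) of the three bays, seen from the robot; 76 mm apart. The point is the place for the middle of a block's face: middle of the bay, level with the rail tops, 48 mm above the bed. Axes: x along the rails, away from the robot, y to its left, z up.
- bay1 (a point): The middle of the three bays, seen from the robot; 76 mm apart. The point is the place for the middle of a block's face: middle of the bay, level with the rail tops, 48 mm above the bed. Axes: x along the rails, away from the robot, y to its left, z up.
- bay2 (a point): The left-hand (+y) of the three bays, seen from the robot; 76 mm apart. The point is the place for the middle of a block's face: middle of the bay, level with the rail tops, 48 mm above the bed. Axes: x along the rails, away from the robot, y to its left, z up.
- press: Green proof press, fixed; axes as the bays', origin on the table 20 mm beyond the middle bay's point. Bays: pockets 56 mm (x) by 68 mm (y), on a bed 12 mm thick, between steel rails 8 mm thick and 48 mm high; tabs of the same height, 6 by 12 mm, close the corners, leaving the ends open 44 mm wide for fingers. A fixed roller (top 136 mm over the table) starts 120 mm beyond the bay points.
- block36_mid (a point): Printing block, light wood with a blue face cut with white lines, 44 mm (its x) by 60 mm (its y), 36 mm thick; point at its centre, half-way up. Axes: x along the 44 mm side, z up out of the face. It starts on the table face up; it may be absent.
- block28_mid (a point): Printing block, light wood with a terracotta face cut with white lines, 44 mm (its x) by 60 mm (its y), 28 mm thick; point at its centre, half-way up. Axes: x along the 44 mm side, z up out of the face. It starts on the table face up; it may be absent.
- block16_mid (a point): Printing block, light wood with a black face cut with white lines, 44 mm (its x) by 60 mm (its y), 16 mm thick; point at its centre, half-way up. Axes: x along the 44 mm side, z up out of the face. It starts on the table face up; it may be absent.
- sp8a_mid (a point): Spacer plate, yellow plastic, 8 mm thick, 44 mm (its x) by 60 mm (its y), lying flat on the table; one of two alike. Point at its centre, half-way up; x along the 44 mm side, z up.
- sp8b_mid (a point): Spacer plate, yellow plastic, 8 mm thick, 44 mm (its x) by 60 mm (its y), lying flat on the table; one of two alike. Point at its centre, half-way up; x along the 44 mm side, z up.
- sp12a_mid (a point): Spacer plate, green plastic, 12 mm thick, 44 mm (its x) by 60 mm (its y), lying flat on the table; one of two alike. Point at its centre, half-way up; x along the 44 mm side, z up.
- sp12b_mid (a point): Spacer plate, green plastic, 12 mm thick, 44 mm (its x) by 60 mm (its y), lying flat on the table; one of two alike. Point at its centre, half-way up; x along the 44 mm side, z up.
- sp16a_mid (a point): Spacer plate, red plastic, 16 mm thick, 44 mm (its x) by 60 mm (its y), lying flat on the table; one of two alike. Point at its centre, half-way up; x along the 44 mm side, z up.
- sp16b_mid (a point): Spacer plate, red plastic, 16 mm thick, 44 mm (its x) by 60 mm (its y), lying flat on the table; one of two alike. Point at its centre, half-way up; x along the 44 mm side, z up.
- knob (a joint): Turn of the impression knob in rad, 0 to 6.2, growing clockwise seen from above; each rad carries the pointer 10 mm along the press's +x (away from the robot). It stays where it is left (friction 0.06 N m). Starts between 0 and 0.9.
- knob_grip (a point): On the upright axis of the black impression knob, on the green box left of the bays. Its grip is a bar 42 mm long and 14 mm thick; the bar's top is 7 mm above this point, and a flat disc of 44 mm diameter lies 23 mm below this point. Axes turn with the knob: x along the bar, z up. At joint value 0 the bar lies along the press's x.
- pointer_tip (a point): Tip of the orange needle pointer on the white scale on top of the green box; it runs along the press's x, driven by the knob.
- mark_tip (a point): Tip of the red clip at the left edge of the scale: the mark. Fixed; axes as the press's (x along the pointer's travel). 29 to 55 mm beyond the pointer at the start.
- tin1: Squat ink tin, 72 mm diameter, 50 mm high, blue label; bystander. Origin at its underside's centre, z up.
- tin2: Squat ink tin, 72 mm diameter, 50 mm high, yellow label; bystander. Origin at its underside's centre, z up.
- block36: That 36 mm block again, origin at the centre of its underside.
- block28: That 28 mm block again, origin at the centre of its underside.
- block16: That 16 mm block again, origin at the centre of its underside.
Mind the look-alikes: they are no part of the job. What is shaped like the block16 but pink or yellow is not meant.

How it is judged:
By the outcome, as a careful person would: the job done as asked, in the order asked, and still so for the second after the job is handed in, with the robot touching nothing.
Of block36, block28, block16 only 2 to 3 are there at a start; the rules pass over those that are not, and their reading is None.
At some moment in a run one of block36, block28, block16 may be knocked a few centimetres aside while the robot is not near it.
Once in a run the grip may slacken for a moment while it holds something.
It also fails if it takes over 210 s, if anything falls off the work surface, if the arm or the gripper's body presses on something with over 40 N, if the wrist force passes 120 N, or if a joint passes its speed limit or range.

ROBOT

A 6-joint arm with a two-finger parallel gripper is mounted at the origin on the work surface. World frame = base frame: x ahead of the robot, y to its left, z up, the work surface at z = 0. Lengths are in mm, angles in rad, forces in N, time in s.
With the tool pointing down it reaches from about 250 to 775 mm from the base axis. Payload 8.9 kg.
Tool frame: the origin (TCP) lies midway between the tips of the shut fingers; the grasp point (between the pads) lies 19 mm behind it; z points along the fingers, y is the line along which they close (so a half turn about z gives the same grasp; the last joint's range is limited). The gripper opens to 85 mm and grips with 20 to 120 N. Pads are 22 mm wide; open, the fingers measure 114 mm over their backs; the gripper's body (76 mm by 85 mm) begins 54 mm behind the grasp point. The pads swing forward as they close: fully open they stand 13 mm farther back than shut.
Start: joints at [1.024, 0.291, -0.153, 1.127, 0, 1.431], TCP at [208.204, 481.949, 231.305] pointing down, gripper open.
Joint ranges: [-2.52, 2.52], [-0.91, 1.74], [-1.3, 1.37], [-1.96, 2.02], [-1.52, 1.47], [-3.14, 3.14]. Speed limits (rad/s): [2.22, 2.22, 2.79, 3.14, 3.14, 3.14].

INTERFACE

Orientations are given as a unit quaternion [x, y, z, w].
In Python, from station import ctrl, cams gives the robot as it stands.
- The arm moves only by the tool move_arm, never from a script. Its argument "moves" is a list of rows, each an object with "travel": the shift along the tool's x, y, z in m, a list of three; "rotation": the turn, a rotation vector about the tool's x, y, z in degrees, a list of three; "jaw": the opening, from 0 (shut) to 1 (fully open). In form: [{"travel": [x, y, z], "rotation": [rx, ry, rz], "jaw": jaw}, ...]. A call has 1 to 20 rows; each row is the pose to reach, as a shift and turn from the pose commanded when the call began, along the tool's axes at that moment; what a row does not reach only later rows make up. A row lasts 1/12 s, in which the tool goes at most 41.7 mm and 7.16 degrees, less where a joint would pass 70% of its speed; a pose out of reach is approached as far as the arm can. A call with a gripper value outside its range is refused whole. The fingers move at their own pace and stop on an object; "force" is the grip in N (left out, the last holds). Time passes only in rows, so rows that repeat a pose let the fingers close. It gives the time, the measured TCP pose, the force, the opening and the grip force at its end, in the units of the state.
- ctrl.read_state(): the state, without advancing time (a new reading comes with each control period).
- cams.read_camera(name): name is "scene" or "side" or "wrist"; returns (picture, depth): 480x640x3 uint8, red, green, blue; 480x640 float32, mm along the optical axis (not along the pixel's ray), 0 where there is no reading.
- cams.camera_model(name): a dict with "intrinsics" (3x3 intrinsics, pixels), "R" (3x3) and "t" (3): a world point X has camera coordinates R X + t. Camera axes: x right, y down, z forward; pixel columns grow to the right and rows downward; lengths in mm; the calibration is good to about 2 mm. A picture is of the moment at which its call begins: read the wrist's pose just before it. camera_model takes no time and is no camera call; for the wrist camera it gives the pose at the moment of the call.
- ctrl.sign_off(): hands the job in; it is judged then, once.
The state is a dict: "t": time; "qpos": joint angles; "joint_velocities": joint speeds; "joint_efforts": joint torques, N m; "tcp_pos": TCP position; "orientation": TCP orientation; "force": force on the tool from outside, world axes, zero at the start; "torque": the same for the moment, N m; "gripper_width": finger opening in mm; "grip_force": force on a finger pad.
Only numpy, scipy, OpenCV 4.12 (cv2) and the standard library are available. Lean on these libraries where they do the work, as an engineer would, in place of code of your own. Each camera call takes 0.05 s, during which the arm holds its last target. There are 200 camera calls.

## Working session

There is one attempt and no reset: what is moved stays moved. The work goes in short steps, Python scripts to look and compute and a tool call to move; the robot and the scene stay as the last step left them, time stands still between calls to the robot, and variables do not carry over. Pictures are saved under pics/ and viewed, at most 14 in all, crops included, and the job is handed in when it is done.

Besides the shell and the picture viewer there is one more tool, called after "Call:" as name([rows], argument=value, ...), one row to a line, values as JSON. move_arm: Moves the arm, as the interface text tells. Its arguments: {"type":"object","properties":{"moves":{"type":"array"},"force":{"type":"number"}},"required":["moves"]}

```bash
ls; mkdir -p pics; cat > h.py <<'E'
import numpy as np, cv2
from station import ctrl, cams
def grab(n):
    m=cams.camera_model(n); im,d=cams.read_camera(n); return im,d,m
def cloud(d,m):
    K=np.array(m["intrinsics"]);R=np.array(m["R"]);t=np.array(m["t"])
    v,u=np.mgrid[:480,:640]
    P=np.stack([(u-K[0,2])/K[0,0]*d,(v-K[1,2])/K[1,1]*d,d],-1)
    return (P-t)@R   # R^T (P-t)
def save(n,im): cv2.imwrite(f"pics/{n}.png",cv2.cvtColor(im,cv2.COLOR_RGB2BGR))
E
python3 - <<'E'
from h import *
print(ctrl.read_state())
for n in ("scene","side"):
    im,d,m=grab(n); save(n+"0",im); np.savez(f"/tmp/{n}0",im=im,d=d,P=cloud(d,m))
    print(n,np.array(m["R"]).round(3).tolist(),m["t"],m["intrinsics"])
E
```

```text
pics
{'t': 0.0, 'qpos': array([ 1.02369533e+00,  2.91263287e-01, -1.54143623e-01,  1.12671073e+00,
       -2.51369677e-05,  1.43146382e+00]), 'joint_velocities': array([-0.00128058, -0.00132578,  0.00048195, -0.00110718,  0.00012214,
        0.00064071]), 'joint_efforts': array([ 2.20349061e-04, -5.37142825e+01,  3.31372976e+01,  1.57530309e-02,
       -1.88050440e-04,  2.68073649e-05]), 'tcp_pos': array([207.97652815, 481.55480281, 230.73468766]), 'orientation': array([ 2.02474590e-01,  9.79287294e-01, -6.26353831e-04, -2.10487066e-04]), 'force': array([-0.26135759, -0.22761533,  0.44685199]), 'torque': array([ 0.04472491, -0.02552227,  0.00229448]), 'grip_force': 0.0, 'gripper_width': 85.13902707353373}
scene [[-0.824, 0.566, 0.008], [0.289, 0.433, -0.854], [-0.487, -0.701, -0.52]] [ 382.58534718 -111.79651189 1457.79653985] [[443.67036588   0.         316.77455449]
 [  0.         443.67036588 235.10716039]
 [  0.           0.           1.        ]]
side [[0.86, -0.509, 0.023], [-0.282, -0.513, -0.811], [0.424, 0.691, -0.585]] [-409.06559537  258.31890313  897.43771545] [[461.80591244   0.         311.74880722]
 [  0.         461.80591244 236.55729379]
 [  0.           0.           1.        ]]
```

View pics/scene0.png

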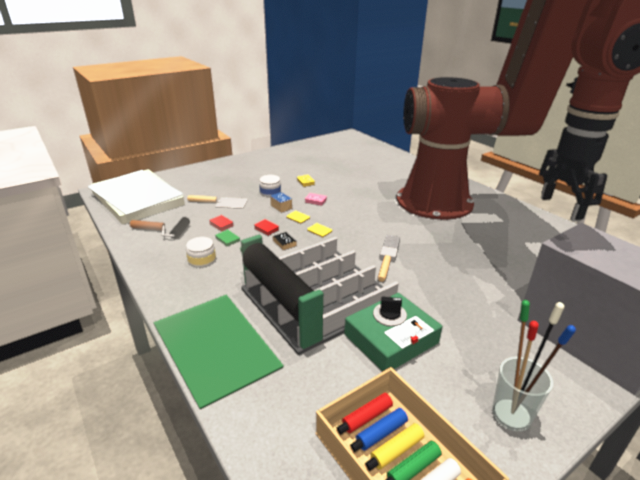

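View pics/side0.png

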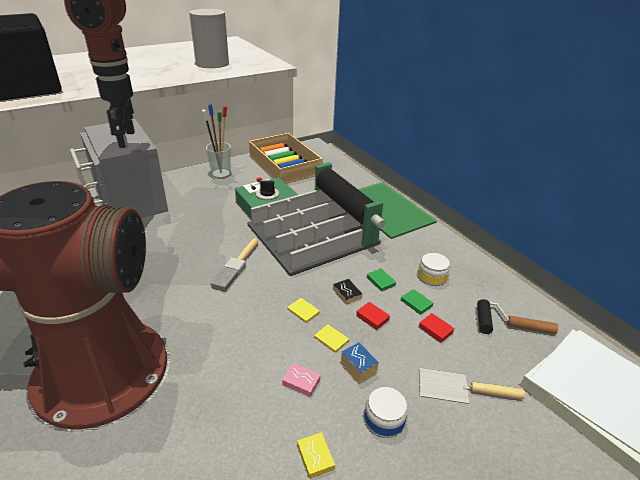

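Blue block36 (side 360,360) and black block16 (347,291) are present, and I see no terracotta block. The spacers are yellow at (303,309) and (331,337), green at (381,279) and (416,301), and red at (372,315) and (436,327). The press bays are around (315,225). The decoys are pink (300,379) and yellow with lines (316,455).

```bash
cat >> h.py <<'E'
RNG={"red":[((0,150,90),(6,255,255)),((174,150,90),(180,255,255))],"green":[((55,120,60),(80,255,255))],"blue":[((102,110,60),(122,255,255))],"yellow":[((24,150,120),(34,255,255))],"pink":[((150,60,120),(172,255,255))]}
def blobs(im,P,col,zlo,zhi,amin=40):
    hsv=cv2.cvtColor(im,cv2.COLOR_RGB2HSV); M=np.zeros(im.shape[:2],np.uint8)
    for a,b in RNG[col]: M|=cv2.inRange(hsv,a,b)
    M[(P[...,2]<zlo)|(P[...,2]>zhi)]=0
    n,L,S,C=cv2.connectedComponentsWithStats(M)
    out=[]
    for i in range(1,n):
        if S[i,4]<amin: continue
        p=P[L==i]; zt=np.percentile(p[:,2],90); q=p[p[:,2]>zt-4]
        (c,s,a)=cv2.minAreaRect(q[:,:2].astype(np.float32))
        out.append((np.round(c,1),np.round(s,1),round(a,1),round(float(zt),1),C[i].round().tolist()))
    return out
E
python3 - <<'E'
from h import *
for n in ("side","scene"):
    D=np.load(f"/tmp/{n}0.npz"); im,P=D["im"],D["P"]
    print(n)
    for c in RNG:
        for b in blobs(im,P,c,2,70): 
            if np.hypot(*b[0])<900: print(c,b)
    z=P[...,2]
    for nm,(v,u) in {"blk16":(291,347),"knob":(184,267)}.items():
        if n=="side": print(nm,P[v,u])
    m=(z>56)&(z<64)&(P[...,0]>200)&(P[...,0]<800)&(P[...,1]>-200)&(P[...,1]<400)
    print(np.median(P[m],0),cv2.minAreaRect(P[m][:,:2].astype(np.float32)),m.sum())
E
```

```text
side
red (array([ 543.1, -147.9]), array([46.7, 61.6]), 13.0, 17.5, [373.0, 315.0])
red (array([ 640.6, -244.6]), array([45.9, 60.7]), 11.0, 17.7, [436.0, 327.0])
green (array([634.8, -58.1]), array([61.6, 46.1]), 88.0, 13.6, [381.0, 279.0])
green (array([ 659.4, -160.2]), array([45.2, 61.5]), 7.7, 13.6, [417.0, 301.0])
blue (array([711.5, 539.9]), array([20.1, 90.7]), 89.5, 37.6, [291.0, 163.0])
blue (array([ 436.7, -244.6]), array([44.3, 60.1]), 3.1, 37.7, [360.0, 357.0])
blue (array([ 395.4, -374.7]), array([28.7, 69.9]), 42.4, 27.8, [383.0, 428.0])
yellow (array([ 741.3, -132. ]), array([11.5, 45.8]), 53.7, 27.9, [435.0, 279.0])
yellow (array([420.2, -54.1]), array([43.9, 60. ]), 16.4, 9.9, [303.0, 309.0])
yellow (array([ 430.2, -154.8]), array([45.2, 60.3]), 14.2, 9.7, [331.0, 337.0])
yellow (array([ 269.7, -358. ]), array([61.4, 44.1]), 79.9, 17.8, [315.0, 453.0])
pink (array([ 323.2, -217.7]), array([43.9, 58.2]), 33.0, 17.9, [301.0, 378.0])
blk16 [534.40732326 -60.55116766  15.04512815]
knob [540.93230856 368.24964173  84.58732716]
[558.15181981 163.51301554  59.4418076 ] ((5
[... 181 characters left out ...]
)
red (array([ 544.5, -141.8]), array([47.5, 59.6]), 10.1, 15.6, [266.0, 227.0])
red (array([714.2, 512.4]), array([90.7, 19.5]), 0.4, 37.8, [367.0, 412.0])
blue (array([ 446.1, -251.2]), array([51.9, 24.5]), 68.8, 35.3, [274.0, 194.0])
yellow (array([ 280.8, -345. ]), array([32.9, 60.3]), 22.5, 15.8, [304.0, 180.0])
yellow (array([ 432.4, -146.1]), array([42.2, 57.6]), 16.0, 8.2, [298.0, 217.0])
yellow (array([423.3, -47.8]), array([42.5, 57.9]), 15.2, 8.1, [319.0, 230.0])
pink (array([ 324.9, -214.4]), array([48.5, 59. ]), 29.6, 16.3, [316.0, 197.0])
[561.04199426 237.03922943  58.87782429] ((592.5093383789062, 235.82843017578125), (327.158203125, 262.031982421875), 89.51007843017578) 1327
```

```bash
cat >> h.py <<'E'
from scipy.spatial.transform import Rotation as Ro
def tool(yaw): # yaw(deg) of tool y axis in world, pointing down
    a=np.radians(yaw); y=np.array([np.cos(a),np.sin(a),0]); z=np.array([0,0,-1.]); x=np.cross(y,z)
    return Ro.from_matrix(np.stack([x,y,z],1))
def st():
    s=ctrl.read_state(); R=Ro.from_quat(s["orientation"]); m=R.as_matrix()
    return s,R,np.degrees(np.arctan2(m[1,1],m[0,1]))
def plan(*wps):
    s,R,yaw=st(); p=s["tcp_pos"]
    print("t %.1f tcp %s yaw %.1f w %.1f gf %.1f F %s q %s"%(s["t"],p.round(1),yaw,s["gripper_width"],s["grip_force"],s["force"].round(1),s["qpos"].round(2)))
    prev=p
    for x,y,z,w in wps:
        q=np.array([x,y,z]); tr=R.inv().apply(q-p)/1000; rv=np.degrees((R.inv()*tool(w)).as_rotvec())
        print((x,y,z,w),"travel",tr.round(4).tolist(),"rot",rv.round(1).tolist(),"rows %.1f"%(np.linalg.norm(q-prev)/41.7)); prev=q
E
python3 - <<'E'
from h import *
plan((500,200,330,0),(520,-150,400,0))
print(cams.camera_model("wrist"), st()[1].as_matrix().round(3))
E
```

```text
t 0.1 tcp [208.  481.6 230.8] yaw 66.6 w 85.6 gf 0.0 F [-0.1  0.  -0.3] q [ 1.02  0.29 -0.15  1.13 -0.    1.43]
(500, 200, 330, 0) travel [-0.3797, -0.1429, -0.0991] rot [-0.1, 0.0, 66.6] rows 10.0
(520, -150, 400, 0) travel [-0.5369, -0.4563, -0.1688] rot [-0.1, 0.0, 66.6] rows 8.6
{'intrinsics': array([[387.04308792,   0.        , 319.52349895],
       [  0.        , 387.04308792, 237.87305089],
       [  0.        ,   0.        ,   1.        ]]), 'R': array([[ 0.39628194,  0.91812836, -0.00096753],
       [ 0.87261874, -0.37631103,  0.31133028],
       [ 0.28547707, -0.12421885, -0.95030128]]), 't': array([-524.42759257,  -39.98598127,  380.62560162])} [[-0.918  0.397 -0.001]
 [ 0.397  0.918 -0.001]
 [ 0.    -0.001 -1.   ]]
```

Call:
move_arm([
  {"travel":[-0.1,-0.04,-0.099],"rotation":[0,0,20],"jaw":1},
  {"travel":[-0.38,-0.143,-0.099],"rotation":[0,0,66.6],"jaw":1},
  {"travel":[-0.38,-0.143,-0.099],"rotation":[0,0,66.6],"jaw":1},
  {"travel":[-0.38,-0.143,-0.099],"rotation":[0,0,66.6],"jaw":1},
  {"travel":[-0.38,-0.143,-0.099],"rotation":[0,0,66.6],"jaw":1},
  {"travel":[-0.38,-0.143,-0.099],"rotation":[0,0,66.6],"jaw":1},
  {"travel":[-0.38,-0.143,-0.099],"rotation":[0,0,66.6],"jaw":1},
  {"travel":[-0.38,-0.143,-0.099],"rotation":[0,0,66.6],"jaw":1},
  {"travel":[-0.38,-0.143,-0.099],"rotation":[0,0,66.6],"jaw":1},
  {"travel":[-0.38,-0.143,-0.099],"rotation":[0,0,66.6],"jaw":1},
  {"travel":[-0.38,-0.143,-0.099],"rotation":[0,0,66.6],"jaw":1},
  {"travel":[-0.38,-0.143,-0.099],"rotation":[0,0,66.6],"jaw":1},
  {"travel":[-0.38,-0.143,-0.099],"rotation":[0,0,66.6],"jaw":1},
  {"travel":[-0.38,-0.143,-0.099],"rotation":[0,0,66.6],"jaw":1},
  {"travel":[-0.38,-0.143,-0.099],"rotation":[0,0,66.6],"jaw":1},
  {"travel":[-0.38,-0.143,-0.099],"rotation":[0,0,66.6],"jaw":1},
])

```text
t: 1.43
tcp_pos: [499.4, 201.0, 330.3]
orientation: [0.706, 0.708, -0.0, -0.0]
force: [-0.9, -0.8, -0.2]
gripper_width: 85.3
grip_force: 0.0
```

```bash
python3 - <<'E'
from h import *
plan((500,-80,400,0))
im,d,m=grab("wrist"); save("w1",im); np.savez("/tmp/w1",im=im,d=d,P=cloud(d,m))
E
```

```text
t 1.4 tcp [499.4 201.  330.3] yaw 0.1 w 85.3 gf 0.0 F [-0.9 -0.8 -0.2] q [0.25 0.29 0.1  1.38 0.   1.81]
(500, -80, 400, 0) travel [-0.281, -0.0002, -0.0697] rot [-0.0, -0.0, 0.1] rows 6.9
```

View pics/w1.png

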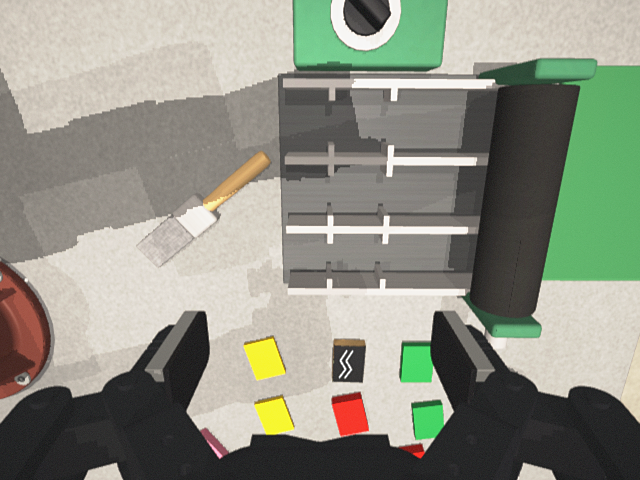

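The press is almost aligned with world x. The rails run at rows 83, 160, 230 and 291, and the tabs stand at columns ~330 and ~387. The knob is at (365,12).

```bash
python3 - <<'E'
from h import *
D=np.load("/tmp/w1.npz"); im,P=D["im"],D["P"]; z=P[...,2]
box=(P[...,0]>380)&(P[...,0]<640)&(P[...,1]>0)&(P[...,1]<285)
m=box&(z>52)&(z<68)
Q=P[m]; print("top z",np.percentile(Q[:,2],[5,50,95]),m.sum())
bed=box&(z>5)&(z<20); print("bed z",np.median(P[bed][:,2])); tb=(P[...,0]<380)&(abs(z)<8)&(P[...,1]>0);print("table",np.median(P[tb][:,2]))
# rails orientation: maximise sharpness of y-histogram
best=max(np.arange(-6,6,.1),key=lambda a:(np.histogram(-Q[:,0]*np.sin(np.radians(a))+Q[:,1]*np.cos(np.radians(a)),bins=np.arange(-80,330,2))[0]**2.).sum())
a=np.radians(best);u=Q[:,0]*np.cos(a)+Q[:,1]*np.sin(a);v=-Q[:,0]*np.sin(a)+Q[:,1]*np.cos(a)
print("ang",best)
h,e=np.histogram(v,bins=np.arange(v.min()-1,v.max()+2,2)); print([(round(e[i]),int(h[i])) for i in range(len(h)) if h[i]>20])
h0=np.percentile(v,1)
H=h>80
lab,n=__import__("scipy.ndimage").ndimage.label(H)
for k in range(1,n+1):
    i=np.where(lab==k)[0]; s=(v>=e[i[0]])&(v<e[i[-1]+1]); print("rail",v[s].min(),v[s].max(),np.mean(v[s]),"u",u[s].min(),u[s].max())
off=~np.isin(np.digitize(v,e)-1,np.where(H|np.roll(H,1)|np.roll(H,-1))[0])
h,e2=np.histogram(u[off],bins=np.arange(380,645,2)); print("tabs u",[(round(e2[i]),int(h[i])) for i in range(len(h)) if h[i]>3])
np.save("/tmp/uv",np.stack([u,v],1))
E
```

```text
top z [54.13567902 59.84722809 61.29851316] 4860
bed z 12.156582919220382
table 0.11189661133634819
ang 0.09999999999997833
[(73, 34), (75, 206), (77, 244), (79, 216), (81, 420), (83, 244), (93, 36), (141, 21), (143, 23), (145, 21), (151, 299), (153, 235), (155, 276), (157, 449), (159, 156), (165, 21), (169, 30), (215, 26), (217, 25), (219, 26), (221, 24), (223, 26), (225, 80), (227, 306), (229, 290), (231, 291), (233, 411), (235, 92), (237, 25), (239, 26), (241, 27), (243, 26), (245, 29)]
rail 75.35013695781039 85.27928985523958 80.70171695827776 u 461.8518084812349 639.7686079861094
rail 151.35166174529397 161.34247099601305 156.2529328995226 u 461.67539631715374 640.2546078046776
rail 227.34722663466857 237.244295855736 231.8872452551806 u 462.13351223438156 640.361987457656
tabs u [(506, 25), (508, 79), (510, 76), (512, 71), (568, 46), (570, 89), (572, 80), (574, 66)]
```

Call:
move_arm([
  {"travel":[-0.281,0,-0.07],"rotation":[0,0,0],"jaw":1},
  {"travel":[-0.281,0,-0.07],"rotation":[0,0,0],"jaw":1},
  {"travel":[-0.281,0,-0.07],"rotation":[0,0,0],"jaw":1},
  {"travel":[-0.281,0,-0.07],"rotation":[0,0,0],"jaw":1},
  {"travel":[-0.281,0,-0.07],"rotation":[0,0,0],"jaw":1},
  {"travel":[-0.281,0,-0.07],"rotation":[0,0,0],"jaw":1},
  {"travel":[-0.281,0,-0.07],"rotation":[0,0,0],"jaw":1},
  {"travel":[-0.281,0,-0.07],"rotation":[0,0,0],"jaw":1},
  {"travel":[-0.281,0,-0.07],"rotation":[0,0,0],"jaw":1},
  {"travel":[-0.281,0,-0.07],"rotation":[0,0,0],"jaw":1},
])

```text
t: 2.32
tcp_pos: [500.4, -80.5, 400.2]
orientation: [0.707, 0.707, 0.0, -0.0]
force: [-0.2, -0.7, 0.4]
gripper_width: 85.3
grip_force: 0.0
```

```bash
cat >> h.py <<'E'
RNG["black"]=[((0,0,0),(180,120,70))]
E
python3 - <<'E'
from h import *
plan()
im,d,m=grab("wrist"); save("w2",im); P=cloud(d,m); np.savez("/tmp/w2",im=im,d=d,P=P)
for c in RNG:
    for b in blobs(im,P,c,2,60,200): 
        if b[3]<45: print(c,b)
E
```

```text
t 2.3 tcp [500.4 -80.5 400.2] yaw 0.0 w 85.3 gf 0.0 F [-0.2 -0.7  0.4] q [-0.3   0.23  0.2   1.54  0.    1.27]
red (array([ 544.5, -145.3]), array([43.5, 60.5]), 13.2, 17.2, [351.0, 218.0])
red (array([ 642.2, -241.4]), array([43.8, 60.6]), 10.7, 17.1, [415.0, 280.0])
green (array([835.5,  99.9]), array([131.4,  56.7]), 0.0, 9.3, [571.0, 35.0])
green (array([636.4, -56.3]), array([44.1, 57.4]), 0.2, 13.3, [421.0, 154.0])
green (array([ 661.1, -157.4]), array([43.8, 60.2]), 8.8, 13.2, [432.0, 226.0])
blue (array([ 437.1, -243.3]), array([43., 59.]), 3.8, 37.3, [276.0, 289.0])
blue (array([ 418., -331.]), array([21.2, 65.3]), 79.7, 27.9, [268.0, 334.0])
yellow (array([421.6, -52. ]), array([43.6, 58.9]), 15.8, 9.4, [261.0, 157.0])
yellow (array([ 431.7, -152.4]), array([44.4, 59.8]), 15.9, 9.3, [272.0, 222.0])
pink (array([ 323.1, -215. ]), array([43.9, 59.2]), 33.5, 17.3, [199.0, 263.0])
black (array([315. , 108.9]), array([55.7,  1.6]), 39.1, 15.3, [168.0, 17.0])
black (array([682.1, 105.7]), array([38.4, 43.2]), 0.9, 13.5, [466.0, 16.0])
black (array([539.5, -52.5]), array([58.3, 43.6]), 88.0, 17.4, [350.0, 151.0])
black (array([ 754.8, -272.2]), array([78.9, 20.7]), 46.9, 28.1, [488.0, 300.0])
```

View pics/w2.png

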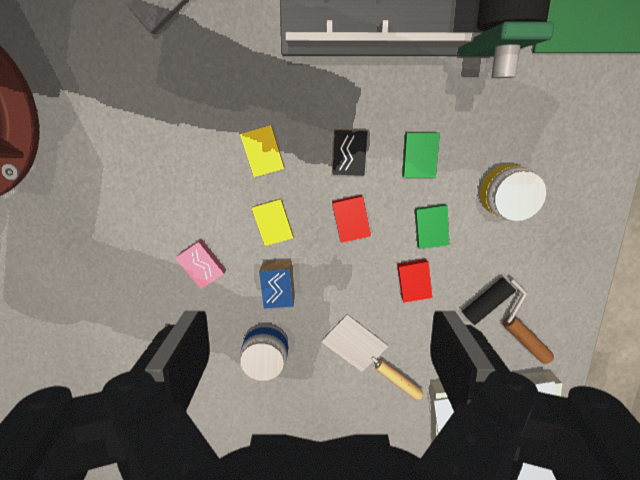

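The parts are located and their sizes match. The bays are at x≈541, with y≈42, 118 and 194. First I pick the green plate at (636,-56).

Call:
move_arm([
  {"travel":[0.024,0.136,0.3],"rotation":[0,0,0],"jaw":0.66},
  {"travel":[0.024,0.136,0.3],"rotation":[0,0,0],"jaw":0.66},
  {"travel":[0.024,0.136,0.3],"rotation":[0,0,0],"jaw":0.66},
  {"travel":[0.024,0.136,0.3],"rotation":[0,0,0],"jaw":0.66},
  {"travel":[0.024,0.136,0.3],"rotation":[0,0,0],"jaw":0.66},
  {"travel":[0.024,0.136,0.3],"rotation":[0,0,0],"jaw":0.66},
  {"travel":[0.024,0.136,0.3],"rotation":[0,0,0],"jaw":0.66},
  {"travel":[0.024,0.136,0.3],"rotation":[0,0,0],"jaw":0.66},
  {"travel":[0.024,0.136,0.3],"rotation":[0,0,0],"jaw":0.66},
  {"travel":[0.024,0.136,0.3],"rotation":[0,0,0],"jaw":0.66},
  {"travel":[0.024,0.136,0.34],"rotation":[0,0,0],"jaw":0.66},
  {"travel":[0.024,0.136,0.365],"rotation":[0,0,0],"jaw":0.66},
  {"travel":[0.024,0.136,0.38],"rotation":[0,0,0],"jaw":0.66},
  {"travel":[0.024,0.136,0.39],"rotation":[0,0,0],"jaw":0.66},
  {"travel":[0.024,0.136,0.395],"rotation":[0,0,0],"jaw":0.66},
  {"travel":[0.024,0.136,0.4],"rotation":[0,0,0],"jaw":0.66},
  {"travel":[0.024,0.136,0.4],"rotation":[0,0,0],"jaw":0.66},
])

```text
t: 3.78
tcp_pos: [637.0, -56.8, 1.1]
orientation: [0.707, 0.707, 0.0, 0.001]
force: [-0.8, -1.0, -0.1]
gripper_width: 56.3
grip_force: 0.0
```

```bash
python3 - <<'E'
from h import *
plan((636.4,-56.3,0,0))
im,d,m=grab("wrist"); save("w3",im)
D=np.load("/tmp/w1.npz"); P=D["P"]; z=P[...,2]
for lo in (58.5,59.5):
    m=(z>lo)&(z<63)&(P[...,0]>455)&(P[...,0]<640)&(P[...,1]>-5)&(P[...,1]<245); Q=P[m]
    for c in (4,80,156,232):
        s=Q[abs(Q[:,1]-c)<9]; s=s[(abs(s[:,0]-510)>8)&(abs(s[:,0]-572)>8)]; 
        if len(s)>50: f=np.polyfit(s[:,0]-541,s[:,1],1); print(c,f.round(4),np.percentile(s[:,1],[1,99]).round(1),len(s))
    s=Q[(abs((Q[:,1]-4+38)%76-38)>7)]
    for c in (510,572): q=s[abs(s[:,0]-c)<8]; print(c,np.percentile(q[:,0],[1,50,99]).round(1),len(q))
E
```

```text
t 3.8 tcp [637.  -56.8   1.1] yaw 0.1 w 56.3 gf 0.0 F [-0.8 -1.  -0.1] q [-0.2   0.7  -0.12  0.74 -0.    1.37]
(636.4, -56.3, 0, 0) travel [0.0005, -0.0006, 0.0011] rot [0.1, 0.0, 0.1] rows 0.0
80 [-5.00000e-03  8.06837e+01] [76.1 84.9] 825
156 [1.300000e-03 1.565078e+02] [152.5 160.6] 926
232 [-5.000000e-03  2.323639e+02] [228.2 236.4] 1068
510 [507.4 510.4 513. ] 202
572 [569.3 572.3 575.4] 196
80 [-4.60000e-03  8.06831e+01] [76.3 84.9] 640
156 [2.200000e-03 1.565134e+02] [152.6 160.5] 701
232 [-4.800000e-03  2.323088e+02] [228.3 236.4] 831
510 [507.5 510.4 513. ] 155
572 [569.4 572.4 575.3] 144
```

View pics/w3.png

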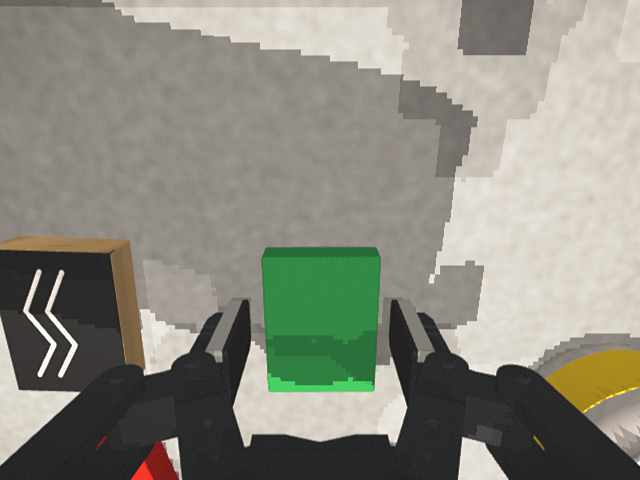

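The plate is centred between the fingers. I close, lift, and carry it over bay1.

Call:
move_arm([
  {"travel":[0,0,0.001],"rotation":[0,0,0],"jaw":0.3},
  {"travel":[0,0,0.001],"rotation":[0,0,0],"jaw":0.3},
  {"travel":[0,0,0.001],"rotation":[0,0,0],"jaw":0.3},
  {"travel":[0,0,0.001],"rotation":[0,0,0],"jaw":0.3},
  {"travel":[0,0,0.001],"rotation":[0,0,0],"jaw":0.3},
  {"travel":[0,0,-0.02],"rotation":[0,0,0],"jaw":0.3},
  {"travel":[0,0,-0.05],"rotation":[0,0,0],"jaw":0.3},
  {"travel":[0,0,-0.09],"rotation":[0,0,0],"jaw":0.3},
  {"travel":[0.02,-0.01,-0.1],"rotation":[0,0,0],"jaw":0.3},
  {"travel":[0.05,-0.025,-0.1],"rotation":[0,0,0],"jaw":0.3},
  {"travel":[0.08,-0.045,-0.1],"rotation":[0,0,0],"jaw":0.3},
  {"travel":[0.11,-0.06,-0.1],"rotation":[0,0,0],"jaw":0.3},
  {"travel":[0.14,-0.075,-0.1],"rotation":[0,0,0],"jaw":0.3},
  {"travel":[0.165,-0.09,-0.1],"rotation":[0,0,0],"jaw":0.3},
  {"travel":[0.175,-0.0955,-0.1],"rotation":[0,0,0],"jaw":0.3},
  {"travel":[0.175,-0.0955,-0.1],"rotation":[0,0,0],"jaw":0.3},
  {"travel":[0.175,-0.0955,-0.1],"rotation":[0,0,0],"jaw":0.3},
], force=50)

```text
t: 5.25
tcp_pos: [541.5, 118.1, 101.0]
orientation: [0.706, 0.708, 0.0, 0.001]
force: [0.4, -0.3, -0.1]
gripper_width: 42.8
grip_force: 51.0
```

```bash
python3 - <<'E'
from h import *
plan((541.4,118.5,13,0))
im,d,m=grab("wrist"); save("w4",im); P=cloud(d,m)
for b in blobs(im,P,"green",60,140,200): print(b)
E
```

```text
t 5.2 tcp [541.5 118.1 101. ] yaw 0.1 w 42.8 gf 51.0 F [ 0.4 -0.3 -0.1] q [ 0.08  0.45 -0.28  0.84 -0.    1.65]
(541.4, 118.5, 13, 0) travel [0.0005, -0.0002, 0.088] rot [0.1, 0.0, 0.1] rows 2.1
(array([540.9, 118.5]), array([43.9, 61.1]), 0.1, 113.0, [319.0, 317.0])
```

View pics/w4.png

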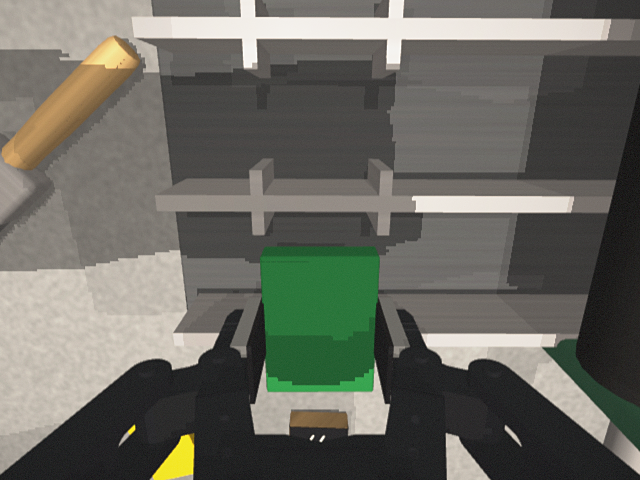

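The plate is held straight at (540.9,118.5), and the bay's rails and tabs are clear below it. I lower and release.

Call:
move_arm([
  {"travel":[0,0.0005,0.03],"rotation":[0,0,0],"jaw":0.3},
  {"travel":[0,0.0005,0.06],"rotation":[0,0,0],"jaw":0.3},
  {"travel":[0,0.0005,0.078],"rotation":[0,0,0],"jaw":0.3},
  {"travel":[0,0.0005,0.085],"rotation":[0,0,0],"jaw":0.3},
  {"travel":[0,0.0005,0.0885],"rotation":[0,0,0],"jaw":0.3},
  {"travel":[0,0.0005,0.0885],"rotation":[0,0,0],"jaw":0.3},
  {"travel":[0,0.0005,0.0885],"rotation":[0,0,0],"jaw":0.6},
  {"travel":[0,0.0005,0.0885],"rotation":[0,0,0],"jaw":0.6},
  {"travel":[0,0.0005,0.0885],"rotation":[0,0,0],"jaw":0.6},
  {"travel":[0,0.0005,0.06],"rotation":[0,0,0],"jaw":0.62},
  {"travel":[0,0.0005,0.03],"rotation":[0,0,0],"jaw":0.66},
  {"travel":[0,0.0005,-0.02],"rotation":[0,0,0],"jaw":0.66},
  {"travel":[0,0.0005,-0.04],"rotation":[0,0,0],"jaw":0.66},
  {"travel":[0,0.0005,-0.04],"rotation":[0,0,0],"jaw":0.66},
])

```text
t: 6.47
tcp_pos: [545.3, 118.1, 146.7]
orientation: [0.707, 0.707, 0.004, 0.003]
force: [0.6, 0.2, 0.3]
gripper_width: 56.4
grip_force: 0.0
```

```bash
python3 - <<'E'
from h import *
im,d,m=grab("wrist"); save("w5",im); P=cloud(d,m)
for b in blobs(im,P,"green",15,40,200): print(b)
print(blobs(*(lambda D:(D["im"],D["P"]))(np.load("/tmp/w2.npz")),"blue",30,45,200))
plan((437.1,-243.3,130,3.8),(437.1,-243.3,8,3.8))
E
```

```text
(array([541.3, 115.7]), array([56.4, 43.8]), 90.0, 25.0, [313.0, 231.0])
[(array([ 437.1, -243.3]), array([43., 59.]), 3.8, 37.3, [276.0, 289.0])]
t 6.5 tcp [544.1 118.  143.9] yaw 0.0 w 56.6 gf 0.0 F [ 0.4 -0.3 -0.4] q [ 0.08  0.41 -0.22  0.93 -0.    1.65]
(437.1, -243.3, 130, 3.8) travel [-0.3613, -0.1072, 0.013] rot [0.4, -0.0, -3.8] rows 9.0
(437.1, -243.3, 8, 3.8) travel [-0.3614, -0.108, 0.1349] rot [0.4, -0.0, -3.8] rows 2.9
```

Call:
move_arm([
  {"travel":[-0.3614,-0.105,0.01],"rotation":[0,0,-3.8],"jaw":0.7},
  {"travel":[-0.3614,-0.105,0.01],"rotation":[0,0,-3.8],"jaw":0.7},
  {"travel":[-0.3614,-0.105,0.01],"rotation":[0,0,-3.8],"jaw":0.7},
  {"travel":[-0.3614,-0.105,0.01],"rotation":[0,0,-3.8],"jaw":0.7},
  {"travel":[-0.3614,-0.105,0.01],"rotation":[0,0,-3.8],"jaw":0.7},
  {"travel":[-0.3614,-0.105,0.01],"rotation":[0,0,-3.8],"jaw":0.7},
  {"travel":[-0.3614,-0.105,0.01],"rotation":[0,0,-3.8],"jaw":0.7},
  {"travel":[-0.3614,-0.105,0.01],"rotation":[0,0,-3.8],"jaw":0.7},
  {"travel":[-0.3614,-0.105,0.01],"rotation":[0,0,-3.8],"jaw":0.7},
  {"travel":[-0.3614,-0.105,0.01],"rotation":[0,0,-3.8],"jaw":0.7},
  {"travel":[-0.3614,-0.105,0.01],"rotation":[0,0,-3.8],"jaw":0.7},
  {"travel":[-0.3614,-0.105,0.01],"rotation":[0,0,-3.8],"jaw":0.7},
])

```text
t: 7.52
tcp_pos: [436.0, -243.2, 129.5]
orientation: [0.684, 0.73, 0.0, -0.001]
force: [-0.1, 0.7, 0.4]
gripper_width: 60.1
grip_force: 0.0
```

```bash
python3 - <<'E'
from h import *
im,d,m=grab("wrist"); save("w6",im); P=cloud(d,m)
b=blobs(im,P,"blue",30,45,200); print(b)
c=b[0][0]
plan((*c,40,3.8),(*c,9,3.8))
E
```

```text
[(array([ 437. , -243.6]), array([43.2, 59.1]), 3.8, 37.0, [322.0, 241.0])]
t 7.6 tcp [ 436.3 -242.5  129.7] yaw 3.8 w 59.4 gf 0.0 F [-0.7  0.4  0.2] q [-0.65  0.33 -0.39  0.86  0.    0.85]
(np.float64(437.0), np.float64(-243.6), 40, 3.8) travel [-0.0012, 0.0007, 0.0897] rot [-0.1, -0.1, 0.0] rows 2.2
(np.float64(437.0), np.float64(-243.6), 9, 3.8) travel [-0.0013, 0.0007, 0.1207] rot [-0.1, -0.1, 0.0] rows 0.7
```

Call:
move_arm([
  {"travel":[-0.001,0.0007,0.035],"rotation":[0,0,0],"jaw":0.7},
  {"travel":[-0.001,0.0007,0.07],"rotation":[0,0,0],"jaw":0.7},
  {"travel":[-0.001,0.0007,0.1],"rotation":[0,0,0],"jaw":0.7},
  {"travel":[-0.001,0.0007,0.115],"rotation":[0,0,0],"jaw":0.7},
  {"travel":[-0.001,0.0007,0.121],"rotation":[0,0,0],"jaw":0.7},
  {"travel":[-0.001,0.0007,0.121],"rotation":[0,0,0],"jaw":0.7},
  {"travel":[-0.001,0.0007,0.121],"rotation":[0,0,0],"jaw":0.3},
  {"travel":[-0.001,0.0007,0.121],"rotation":[0,0,0],"jaw":0.3},
  {"travel":[-0.001,0.0007,0.121],"rotation":[0,0,0],"jaw":0.3},
  {"travel":[-0.001,0.0007,0.121],"rotation":[0,0,0],"jaw":0.3},
  {"travel":[-0.001,0.0007,0.121],"rotation":[0,0,0],"jaw":0.3},
  {"travel":[-0.001,0.0007,0.1],"rotation":[0,0,0],"jaw":0.3},
  {"travel":[-0.001,0.0007,0.07],"rotation":[0,0,0],"jaw":0.3},
  {"travel":[-0.001,0.0007,0.035],"rotation":[0,0,0],"jaw":0.3},
  {"travel":[-0.001,0.0007,0],"rotation":[0,0,0],"jaw":0.3},
  {"travel":[-0.001,0.0007,-0.01],"rotation":[0,0,0],"jaw":0.3},
  {"travel":[-0.001,0.0007,-0.01],"rotation":[0,0,0],"jaw":0.3},
], force=60)

```text
t: 8.98
tcp_pos: [439.2, -245.8, 143.6]
orientation: [0.683, 0.73, 0.0, 0.003]
force: [0.2, -0.7, -1.4]
gripper_width: 43.0
grip_force: 61.7
```

```bash
python3 - <<'E'
from h import *
im,d,m=grab("wrist"); save("w7",im); P=cloud(d,m)
print(blobs(im,P,"blue",90,200,200))
plan((541.4,118.5,140,0))
E
```

```text
[(array([ 438.5, -245.3]), array([43.7, 60.8]), 4.1, 170.0, [320.0, 343.0])]
t 9.0 tcp [ 438.1 -245.   141.3] yaw 3.8 w 43.0 gf 61.7 F [-1.1  0.1 -1.6] q [-0.66  0.32 -0.37  0.88 -0.    0.85]
(541.4, 118.5, 140, 0) travel [0.3558, 0.1274, 0.0009] rot [0.1, 0.1, 3.8] rows 9.1
```

Call:
move_arm([
  {"travel":[0.01,0.0036,0],"rotation":[0,0,0],"jaw":0.3},
  {"travel":[0.035,0.0125,0],"rotation":[0,0,0.5],"jaw":0.3},
  {"travel":[0.065,0.0233,0],"rotation":[0,0,1],"jaw":0.3},
  {"travel":[0.1,0.0358,0],"rotation":[0,0,1.5],"jaw":0.3},
  {"travel":[0.135,0.0483,0],"rotation":[0,0,2],"jaw":0.3},
  {"travel":[0.17,0.0609,0],"rotation":[0,0,2.5],"jaw":0.3},
  {"travel":[0.205,0.0734,0],"rotation":[0,0,3],"jaw":0.3},
  {"travel":[0.24,0.086,0],"rotation":[0,0,3.4],"jaw":0.3},
  {"travel":[0.275,0.0985,0],"rotation":[0,0,3.8],"jaw":0.3},
  {"travel":[0.305,0.11,0],"rotation":[0,0,3.8],"jaw":0.3},
  {"travel":[0.33,0.118,0],"rotation":[0,0,3.8],"jaw":0.3},
  {"travel":[0.347,0.1242,0],"rotation":[0,0,3.8],"jaw":0.3},
  {"travel":[0.356,0.1274,0],"rotation":[0,0,3.8],"jaw":0.3},
  {"travel":[0.356,0.1274,0],"rotation":[0,0,3.8],"jaw":0.3},
  {"travel":[0.356,0.1274,0],"rotation":[0,0,3.8],"jaw":0.3},
  {"travel":[0.356,0.1274,0],"rotation":[0,0,3.8],"jaw":0.3},
])

```text
t: 10.37
tcp_pos: [539.9, 118.4, 139.6]
orientation: [0.707, 0.707, -0.001, -0.0]
force: [-0.4, -0.4, -1.7]
gripper_width: 43.1
grip_force: 61.6
```

```bash
python3 - <<'E'
from h import *
im,d,m=grab("wrist"); save("w8",im); P=cloud(d,m)
print(blobs(im,P,"blue",90,200,200))
plan((541.4,118.5,33,0))
E
```

```text
[(array([539.4, 118.6]), array([43.7, 61.1]), 0.2, 166.0, [320.0, 343.0])]
t 10.4 tcp [540.1 118.2 139.9] yaw -0.0 w 43.0 gf 61.6 F [-0.6  0.9 -0.6] q [ 0.08  0.41 -0.23  0.93 -0.    1.65]
(541.4, 118.5, 33, 0) travel [0.0004, 0.0014, 0.1069] rot [-0.1, 0.0, -0.0] rows 2.6
```

View pics/w8.png

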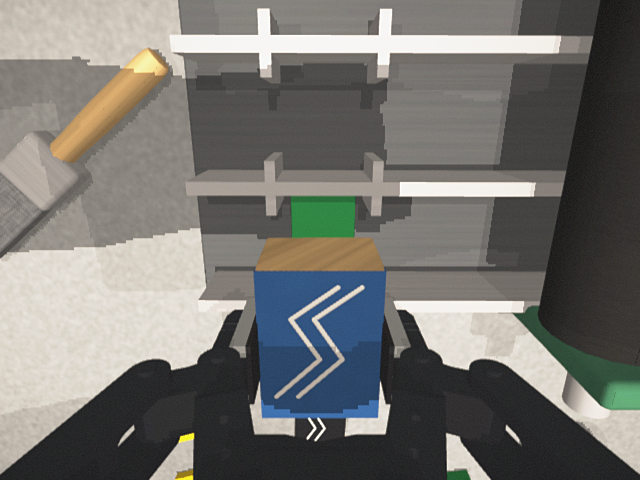

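The block is held straight above its green plate, which lies in the bay. I lower and release.

Call:
move_arm([
  {"travel":[0.0003,0.0016,0.02],"rotation":[0,0,0],"jaw":0.3},
  {"travel":[0.0003,0.0016,0.05],"rotation":[0,0,0],"jaw":0.3},
  {"travel":[0.0003,0.0016,0.08],"rotation":[0,0,0],"jaw":0.3},
  {"travel":[0.0003,0.0016,0.097],"rotation":[0,0,0],"jaw":0.3},
  {"travel":[0.0003,0.0016,0.104],"rotation":[0,0,0],"jaw":0.3},
  {"travel":[0.0003,0.0016,0.107],"rotation":[0,0,0],"jaw":0.3},
  {"travel":[0.0003,0.0016,0.107],"rotation":[0,0,0],"jaw":0.3},
  {"travel":[0.0003,0.0016,0.107],"rotation":[0,0,0],"jaw":0.58},
  {"travel":[0.0003,0.0016,0.107],"rotation":[0,0,0],"jaw":0.58},
  {"travel":[0.0003,0.0016,0.107],"rotation":[0,0,0],"jaw":0.58},
  {"travel":[0.0003,0.0016,0.08],"rotation":[0,0,0],"jaw":0.62},
  {"travel":[0.0003,0.0016,0.04],"rotation":[0,0,0],"jaw":0.66},
  {"travel":[0.0003,0.0016,0],"rotation":[0,0,0],"jaw":0.66},
  {"travel":[0.0003,0.0016,-0.02],"rotation":[0,0,0],"jaw":0.66},
  {"travel":[0.0003,0.0016,-0.02],"rotation":[0,0,0],"jaw":0.66},
  {"travel":[0.0003,0.0016,-0.02],"rotation":[0,0,0],"jaw":0.66},
])

```text
t: 11.75
tcp_pos: [543.4, 119.5, 161.8]
orientation: [0.707, 0.707, 0.001, 0.001]
force: [0.5, -0.1, -0.3]
gripper_width: 56.3
grip_force: 0.0
```

```bash
python3 - <<'E'
from h import *
im,d,m=grab("wrist"); save("w9",im); P=cloud(d,m); z=P[...,2]
print(blobs(im,P,"blue",50,70,200))
Q=P[(z>58)&(z<63)]; 
for c in (510.4,572.3): q=Q[(abs(Q[:,0]-c)<6)&(abs(Q[:,1]-118.5)>20)&(abs(Q[:,1]-118.5)<32)]; print(len(q),q.mean(0))
plan((544.5,-145.3,130,13.2),(544.5,-145.3,3,13.2))
E
```

```text
[(array([541.4, 119. ]), array([43.7, 60. ]), 0.1, 61.1, [317.0, 237.0])]
275 [510.43873339 120.15458091  60.00890545]
283 [572.19441081 121.90523481  60.0891133 ]
t 11.8 tcp [542.4 119.5 160.4] yaw 0.0 w 55.9 gf 0.0 F [ 0.7  0.2 -1.3] q [ 0.09  0.4  -0.19  0.98 -0.    1.66]
(544.5, -145.3, 130, 13.2) travel [-0.2648, 0.002, 0.0304] rot [0.0, 0.0, -13.2] rows 6.4
(544.5, -145.3, 3, 13.2) travel [-0.2648, 0.0019, 0.1574] rot [0.0, 0.0, -13.2] rows 3.0
```

Block36 is flush (61.1 against the tabs' 60.0 reading, within percentile bias) and within 0.5 mm of centre. Next is the red plate.

Call:
move_arm([
  {"travel":[-0.2645,0.0025,0.02],"rotation":[0,0,-13.2],"jaw":0.68},
  {"travel":[-0.2645,0.0025,0.03],"rotation":[0,0,-13.2],"jaw":0.68},
  {"travel":[-0.2645,0.0025,0.03],"rotation":[0,0,-13.2],"jaw":0.68},
  {"travel":[-0.2645,0.0025,0.03],"rotation":[0,0,-13.2],"jaw":0.68},
  {"travel":[-0.2645,0.0025,0.03],"rotation":[0,0,-13.2],"jaw":0.68},
  {"travel":[-0.2645,0.0025,0.03],"rotation":[0,0,-13.2],"jaw":0.68},
  {"travel":[-0.2645,0.0025,0.03],"rotation":[0,0,-13.2],"jaw":0.68},
  {"travel":[-0.2645,0.0025,0.03],"rotation":[0,0,-13.2],"jaw":0.68},
  {"travel":[-0.2645,0.0025,0.06],"rotation":[0,0,-13.2],"jaw":0.68},
  {"travel":[-0.2645,0.0025,0.1],"rotation":[0,0,-13.2],"jaw":0.68},
  {"travel":[-0.2645,0.0025,0.135],"rotation":[0,0,-13.2],"jaw":0.68},
  {"travel":[-0.2645,0.0025,0.15],"rotation":[0,0,-13.2],"jaw":0.68},
  {"travel":[-0.2645,0.0025,0.157],"rotation":[0,0,-13.2],"jaw":0.68},
  {"travel":[-0.2645,0.0025,0.157],"rotation":[0,0,-13.2],"jaw":0.68},
  {"travel":[-0.2645,0.0025,0.157],"rotation":[0,0,-13.2],"jaw":0.3},
  {"travel":[-0.2645,0.0025,0.157],"rotation":[0,0,-13.2],"jaw":0.3},
  {"travel":[-0.2645,0.0025,0.157],"rotation":[0,0,-13.2],"jaw":0.3},
  {"travel":[-0.2645,0.0025,0.157],"rotation":[0,0,-13.2],"jaw":0.3},
  {"travel":[-0.2645,0.0025,0.157],"rotation":[0,0,-13.2],"jaw":0.3},
], force=50)

```text
t: 13.38
tcp_pos: [545.6, -145.1, 4.2]
orientation: [0.621, 0.784, 0.0, 0.001]
force: [-0.8, 0.5, 4.3]
gripper_width: 42.4
grip_force: 51.7
```

```bash
python3 - <<'E'
from h import *
plan((544.5,-145.3,110,13.2),(541.4,42.6,110,0))
im,d,m=grab("wrist");P=cloud(d,m)
print(blobs(im,P,"red",5,30,200))
E
```

```text
t 13.4 tcp [ 545.6 -145.1    4.2] yaw 13.2 w 42.4 gf 51.7 F [-0.8  0.5  4.3] q [-0.39  0.59 -0.35  0.63  0.    0.95]
(544.5, -145.3, 110, 13.2) travel [-0.0, -0.001, -0.1058] rot [0.1, 0.1, 0.0] rows 2.5
(541.4, 42.6, 110, 0) travel [0.1836, 0.039, -0.1059] rot [0.1, 0.0, 13.2] rows 4.5
[(array([ 545.3, -146.2]), array([43.9, 61.3]), 13.4, 16.8, [319.0, 321.0])]
```

Call:
move_arm([
  {"travel":[0,0,-0.02],"rotation":[0,0,0],"jaw":0.3},
  {"travel":[0,0,-0.05],"rotation":[0,0,0],"jaw":0.3},
  {"travel":[0,0,-0.085],"rotation":[0,0,0],"jaw":0.3},
  {"travel":[0.005,0.001,-0.106],"rotation":[0,0,0],"jaw":0.3},
  {"travel":[0.025,0.005,-0.106],"rotation":[0,0,1.5],"jaw":0.3},
  {"travel":[0.055,0.011,-0.106],"rotation":[0,0,4],"jaw":0.3},
  {"travel":[0.085,0.018,-0.106],"rotation":[0,0,6.5],"jaw":0.3},
  {"travel":[0.115,0.024,-0.106],"rotation":[0,0,9],"jaw":0.3},
  {"travel":[0.145,0.031,-0.106],"rotation":[0,0,11],"jaw":0.3},
  {"travel":[0.17,0.036,-0.106],"rotation":[0,0,12.5],"jaw":0.3},
  {"travel":[0.1836,0.039,-0.106],"rotation":[0,0,13.2],"jaw":0.3},
  {"travel":[0.1836,0.039,-0.106],"rotation":[0,0,13.2],"jaw":0.3},
  {"travel":[0.1836,0.039,-0.106],"rotation":[0,0,13.2],"jaw":0.3},
  {"travel":[0.1836,0.039,-0.106],"rotation":[0,0,13.2],"jaw":0.3},
])

```text
t: 14.6
tcp_pos: [541.0, 42.2, 109.4]
orientation: [0.707, 0.707, -0.0, 0.0]
force: [0.2, -0.4, 0.0]
gripper_width: 42.4
grip_force: 51.1
```

```bash
python3 - <<'E'
from h import *
plan((541.4,42.6,15,0))
im,d,m=grab("wrist");P=cloud(d,m)
print(blobs(im,P,"red",80,170,200)); plan()
E
```

```text
t 14.6 tcp [541.   42.2 109.4] yaw 0.0 w 42.4 gf 51.1 F [ 0.2 -0.4  0. ] q [-0.06  0.42 -0.3   0.85 -0.    1.51]
(541.4, 42.6, 15, 0) travel [0.0005, 0.0004, 0.0944] rot [0.0, 0.0, 0.0] rows 2.3
[(array([540.3,  41.1]), array([43.8, 61.3]), 0.2, 122.0, [319.0, 320.0])]
t 14.7 tcp [541.   41.9 109.4] yaw 0.0 w 42.5 gf 51.1 F [ 0.6  0.9 -0.2] q [-0.06  0.42 -0.3   0.85 -0.    1.51]
```

Call:
move_arm([
  {"travel":[0.001,0.0006,0.02],"rotation":[0,0,0],"jaw":0.3},
  {"travel":[0.001,0.0006,0.05],"rotation":[0,0,0],"jaw":0.3},
  {"travel":[0.001,0.0006,0.077],"rotation":[0,0,0],"jaw":0.3},
  {"travel":[0.001,0.0006,0.088],"rotation":[0,0,0],"jaw":0.3},
  {"travel":[0.001,0.0006,0.0935],"rotation":[0,0,0],"jaw":0.3},
  {"travel":[0.001,0.0006,0.0935],"rotation":[0,0,0],"jaw":0.3},
  {"travel":[0.001,0.0006,0.0935],"rotation":[0,0,0],"jaw":0.58},
  {"travel":[0.001,0.0006,0.0935],"rotation":[0,0,0],"jaw":0.58},
  {"travel":[0.001,0.0006,0.0935],"rotation":[0,0,0],"jaw":0.58},
  {"travel":[0.001,0.0006,0.07],"rotation":[0,0,0],"jaw":0.62},
  {"travel":[0.001,0.0006,0.04],"rotation":[0,0,0],"jaw":0.68},
  {"travel":[0.001,0.0006,0],"rotation":[0,0,0],"jaw":0.68},
  {"travel":[0.001,0.0006,-0.04],"rotation":[0,0,0],"jaw":0.68},
  {"travel":[0.001,0.0006,-0.04],"rotation":[0,0,0],"jaw":0.68},
  {"travel":[0.001,0.0006,-0.04],"rotation":[0,0,0],"jaw":0.68},
  {"travel":[0.001,0.0006,-0.04],"rotation":[0,0,0],"jaw":0.68},
])

```text
t: 15.98
tcp_pos: [541.5, 43.7, 149.5]
orientation: [0.707, 0.707, 0.0, 0.0]
force: [-1.0, 1.5, 0.7]
gripper_width: 58.0
grip_force: 0.0
```

```bash
python3 - <<'E'
from h import *
im,d,m=grab("wrist");P=cloud(d,m)
print(blobs(im,P,"red",15,50,200)); plan((642.2,-241.4,130,10.7),(642.2,-241.4,3,10.7))
E
```

```text
[(array([540.7,  54.6]), array([43.6, 29. ]), 1.2, 27.7, [319.0, 229.0])]
t 16.0 tcp [540.9  43.7 148.7] yaw 0.0 w 57.8 gf 0.0 F [-0.3  0.4 -0.8] q [-0.05  0.38 -0.24  0.94  0.    1.52]
(642.2, -241.4, 130, 10.7) travel [-0.2852, 0.1012, 0.0185] rot [-0.1, -0.0, -10.7] rows 7.3
(642.2, -241.4, 3, 10.7) travel [-0.2852, 0.1013, 0.1455] rot [-0.1, -0.0, -10.7] rows 3.0
```

Call:
move_arm([
  {"travel":[-0.285,0.101,0.0],"rotation":[0,0,-10.7],"jaw":0.68},
  {"travel":[-0.285,0.101,0.02],"rotation":[0,0,-10.7],"jaw":0.68},
  {"travel":[-0.285,0.101,0.02],"rotation":[0,0,-10.7],"jaw":0.68},
  {"travel":[-0.285,0.101,0.02],"rotation":[0,0,-10.7],"jaw":0.68},
  {"travel":[-0.285,0.101,0.02],"rotation":[0,0,-10.7],"jaw":0.68},
  {"travel":[-0.285,0.101,0.02],"rotation":[0,0,-10.7],"jaw":0.68},
  {"travel":[-0.285,0.101,0.02],"rotation":[0,0,-10.7],"jaw":0.68},
  {"travel":[-0.285,0.101,0.02],"rotation":[0,0,-10.7],"jaw":0.68},
  {"travel":[-0.285,0.101,0.04],"rotation":[0,0,-10.7],"jaw":0.68},
  {"travel":[-0.285,0.101,0.075],"rotation":[0,0,-10.7],"jaw":0.68},
  {"travel":[-0.285,0.101,0.11],"rotation":[0,0,-10.7],"jaw":0.68},
  {"travel":[-0.285,0.101,0.135],"rotation":[0,0,-10.7],"jaw":0.68},
  {"travel":[-0.285,0.101,0.145],"rotation":[0,0,-10.7],"jaw":0.68},
  {"travel":[-0.285,0.101,0.145],"rotation":[0,0,-10.7],"jaw":0.68},
  {"travel":[-0.285,0.101,0.145],"rotation":[0,0,-10.7],"jaw":0.3},
  {"travel":[-0.285,0.101,0.145],"rotation":[0,0,-10.7],"jaw":0.3},
  {"travel":[-0.285,0.101,0.145],"rotation":[0,0,-10.7],"jaw":0.3},
  {"travel":[-0.285,0.101,0.145],"rotation":[0,0,-10.7],"jaw":0.3},
  {"travel":[-0.285,0.101,0.145],"rotation":[0,0,-10.7],"jaw":0.3},
])

```text
t: 17.62
tcp_pos: [643.3, -241.5, 5.5]
orientation: [0.638, 0.77, 0.0, 0.001]
force: [0.3, -1.1, 0.8]
gripper_width: 42.2
grip_force: 52.6
```

```bash
python3 - <<'E'
from h import *
plan((541.4,42.6,120,0))
im,d,m=grab("wrist");P=cloud(d,m)
print(blobs(im,P,"red",5,30,200))
E
```

```text
t 17.6 tcp [ 643.3 -241.5    5.5] yaw 10.7 w 42.2 gf 52.6 F [ 0.3 -1.1  0.8] q [-0.47  0.77  0.04  0.84 -0.    0.92]
(541.4, 42.6, 120, 0) travel [0.2979, -0.047, -0.1149] rot [0.1, 0.1, 10.7] rows 7.7
[(array([ 643. , -242.4]), array([43.9, 61. ]), 11.0, 17.2, [319.0, 320.0])]
```

Call:
move_arm([
  {"travel":[0,0,-0.02],"rotation":[0,0,0],"jaw":0.3},
  {"travel":[0,0,-0.05],"rotation":[0,0,0],"jaw":0.3},
  {"travel":[0.005,-0.001,-0.085],"rotation":[0,0,0],"jaw":0.3},
  {"travel":[0.02,-0.003,-0.11],"rotation":[0,0,0.5],"jaw":0.3},
  {"travel":[0.05,-0.008,-0.115],"rotation":[0,0,1.5],"jaw":0.3},
  {"travel":[0.085,-0.0134,-0.115],"rotation":[0,0,3],"jaw":0.3},
  {"travel":[0.12,-0.019,-0.115],"rotation":[0,0,4.5],"jaw":0.3},
  {"travel":[0.155,-0.0245,-0.115],"rotation":[0,0,6],"jaw":0.3},
  {"travel":[0.19,-0.03,-0.115],"rotation":[0,0,7.5],"jaw":0.3},
  {"travel":[0.225,-0.0355,-0.115],"rotation":[0,0,9],"jaw":0.3},
  {"travel":[0.255,-0.0402,-0.115],"rotation":[0,0,10],"jaw":0.3},
  {"travel":[0.28,-0.0442,-0.115],"rotation":[0,0,10.7],"jaw":0.3},
  {"travel":[0.294,-0.0464,-0.115],"rotation":[0,0,10.7],"jaw":0.3},
  {"travel":[0.298,-0.047,-0.115],"rotation":[0,0,10.7],"jaw":0.3},
  {"travel":[0.298,-0.047,-0.115],"rotation":[0,0,10.7],"jaw":0.3},
  {"travel":[0.298,-0.047,-0.115],"rotation":[0,0,10.7],"jaw":0.3},
  {"travel":[0.298,-0.047,-0.115],"rotation":[0,0,10.7],"jaw":0.3},
])

```text
t: 19.08
tcp_pos: [541.6, 41.7, 119.3]
orientation: [0.707, 0.707, 0.0, 0.0]
force: [0.5, -0.2, -0.5]
gripper_width: 42.6
grip_force: 52.7
```

```bash
python3 - <<'E'
from h import *
plan((541.4,42.6,34,0))
im,d,m=grab("wrist");P=cloud(d,m); save("w12",im)
print(blobs(im,P,"red",80,170,200),blobs(im,P,"red",15,50,200)); plan()
E
```

```text
t 19.1 tcp [541.6  41.7 119.3] yaw -0.0 w 42.6 gf 52.7 F [ 0.5 -0.2 -0.5] q [-0.06  0.41 -0.29  0.87 -0.    1.51]
(541.4, 42.6, 34, 0) travel [0.0009, -0.0003, 0.0853] rot [0.0, 0.0, -0.0] rows 2.0
[(array([541.1,  40.7]), array([60.6, 43.9]), 89.9, 131.1, [319.0, 319.0])] [(array([540.5,  55.1]), array([26.4, 43.7]), 89.8, 28.2, [319.0, 224.0])]
t 19.1 tcp [541.6  41.7 119.3] yaw -0.0 w 42.6 gf 52.7 F [ 0.7 -1.1 -0.5] q [-0.06  0.41 -0.29  0.87 -0.    1.51]
```

View pics/w12.png

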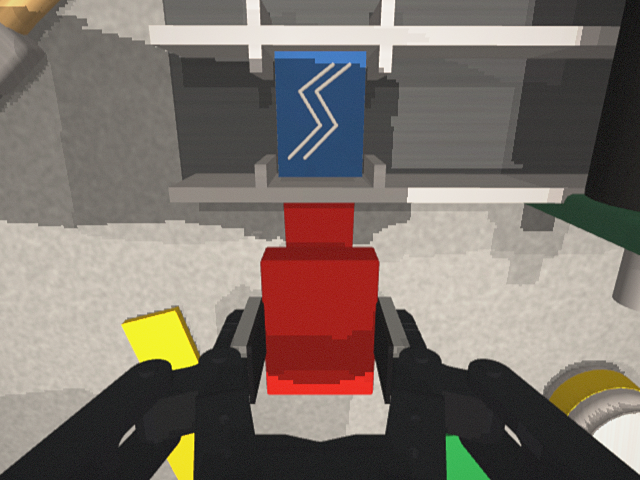

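Block36 sits in bay1 and the first red plate in bay0; the second red plate is held above it. I lower it.

Call:
move_arm([
  {"travel":[0.0017,0.0002,0.02],"rotation":[0,0,0],"jaw":0.3},
  {"travel":[0.0017,0.0002,0.05],"rotation":[0,0,0],"jaw":0.3},
  {"travel":[0.0017,0.0002,0.07],"rotation":[0,0,0],"jaw":0.3},
  {"travel":[0.0017,0.0002,0.08],"rotation":[0,0,0],"jaw":0.3},
  {"travel":[0.0017,0.0002,0.0852],"rotation":[0,0,0],"jaw":0.3},
  {"travel":[0.0017,0.0002,0.0852],"rotation":[0,0,0],"jaw":0.3},
  {"travel":[0.0017,0.0002,0.0852],"rotation":[0,0,0],"jaw":0.58},
  {"travel":[0.0017,0.0002,0.0852],"rotation":[0,0,0],"jaw":0.58},
  {"travel":[0.0017,0.0002,0.0852],"rotation":[0,0,0],"jaw":0.58},
  {"travel":[0.0017,0.0002,0.06],"rotation":[0,0,0],"jaw":0.62},
  {"travel":[0.0017,0.0002,0.03],"rotation":[0,0,0],"jaw":0.68},
  {"travel":[0.0017,0.0002,-0.01],"rotation":[0,0,0],"jaw":0.68},
  {"travel":[0.0017,0.0002,-0.05],"rotation":[0,0,0],"jaw":0.68},
  {"travel":[0.0017,0.0002,-0.06],"rotation":[0,0,0],"jaw":0.68},
  {"travel":[0.0017,0.0002,-0.06],"rotation":[0,0,0],"jaw":0.68},
  {"travel":[0.0017,0.0002,-0.06],"rotation":[0,0,0],"jaw":0.68},
])

```text
t: 20.47
tcp_pos: [541.6, 44.5, 179.8]
orientation: [0.707, 0.707, 0.001, 0.001]
force: [0.5, -0.1, -0.7]
gripper_width: 58.2
grip_force: 0.0
```

```bash
python3 - <<'E'
from h import *
im,d,m=grab("wrist");P=cloud(d,m); save("w13",im)
print(blobs(im,P,"red",15,60,200)); print([b for b in blobs(im,P,"black",10,25,200)]);plan((539.5,-52.5,180,-2))
E
```

```text
[(array([540.5,  56. ]), array([30. , 43.8]), 89.9, 44.3, [319.0, 223.0])]
[(array([682.9, 182.9]), array([33.2, 40.2]), 89.6, 13.2, [518.0, 25.0]), (array([486.8, 137.6]), array([28.2, 56.2]), 89.3, 13.2, [245.0, 87.0]), (array([578.1, 137.5]), array([26.9, 21.3]), 89.9, 13.1, [366.0, 93.0]), (array([680.3, 117.5]), array([67.4, 45.1]), 90.0, 13.1, [504.0, 119.0]), (array([539.5, -52.9]), array([59. , 42.6]), 88.0, 17.0, [318.0, 319.0])]
t 20.5 tcp [540.8  44.6 178.6] yaw 0.0 w 58.2 gf 0.0 F [ 1.3  0.2 -0.7] q [-0.05  0.36 -0.2   1.01  0.    1.52]
(539.5, -52.5, 180, -2) travel [-0.0971, -0.0013, -0.0014] rot [-0.0, -0.0, 2.0] rows 2.3
```

Call:
move_arm([
  {"travel":[-0.0973,-0.0015,0.02],"rotation":[0,0,2],"jaw":0.68},
  {"travel":[-0.0973,-0.0015,0.04],"rotation":[0,0,2],"jaw":0.68},
  {"travel":[-0.0973,-0.0015,0.06],"rotation":[0,0,2],"jaw":0.68},
  {"travel":[-0.0973,-0.0015,0.09],"rotation":[0,0,2],"jaw":0.68},
  {"travel":[-0.0973,-0.0015,0.12],"rotation":[0,0,2],"jaw":0.68},
  {"travel":[-0.0973,-0.0015,0.15],"rotation":[0,0,2],"jaw":0.68},
  {"travel":[-0.0973,-0.0015,0.168],"rotation":[0,0,2],"jaw":0.68},
  {"travel":[-0.0973,-0.0015,0.175],"rotation":[0,0,2],"jaw":0.68},
  {"travel":[-0.0973,-0.0015,0.175],"rotation":[0,0,2],"jaw":0.68},
  {"travel":[-0.0973,-0.0015,0.175],"rotation":[0,0,2],"jaw":0.3},
  {"travel":[-0.0973,-0.0015,0.175],"rotation":[0,0,2],"jaw":0.3},
  {"travel":[-0.0973,-0.0015,0.175],"rotation":[0,0,2],"jaw":0.3},
  {"travel":[-0.0973,-0.0015,0.175],"rotation":[0,0,2],"jaw":0.3},
  {"travel":[-0.0973,-0.0015,0.175],"rotation":[0,0,2],"jaw":0.3},
])

```text
t: 21.68
tcp_pos: [540.3, -52.8, 5.1]
orientation: [0.719, 0.695, 0.0, 0.001]
force: [-0.6, -0.1, -0.6]
gripper_width: 42.7
grip_force: 50.9
```

```bash
python3 - <<'E'
from h import *
plan((541.4,42.6,130,0))
im,d,m=grab("wrist");P=cloud(d,m)
print(blobs(im,P,"black",10,22,1500))
E
```

```text
t 21.7 tcp [540.3 -52.8   5.1] yaw -2.0 w 42.7 gf 50.9 F [-0.6 -0.1 -0.6] q [-0.23  0.55 -0.41  0.6  -0.    1.37]
(541.4, 42.6, 130, 0) travel [0.0954, -0.002, -0.125] rot [0.1, 0.0, -2.0] rows 3.8
[(array([539.6, -53.4]), array([60.5, 45.6]), 88.0, 17.3, [320.0, 324.0])]
```

Call:
move_arm([
  {"travel":[0,0,-0.02],"rotation":[0,0,0],"jaw":0.3},
  {"travel":[0,0,-0.05],"rotation":[0,0,0],"jaw":0.3},
  {"travel":[0,0,-0.085],"rotation":[0,0,0],"jaw":0.3},
  {"travel":[0.005,0,-0.115],"rotation":[0,0,0],"jaw":0.3},
  {"travel":[0.02,0,-0.125],"rotation":[0,0,0],"jaw":0.3},
  {"travel":[0.045,-0.001,-0.125],"rotation":[0,0,-1],"jaw":0.3},
  {"travel":[0.07,-0.0015,-0.125],"rotation":[0,0,-2],"jaw":0.3},
  {"travel":[0.09,-0.002,-0.125],"rotation":[0,0,-2],"jaw":0.3},
  {"travel":[0.0955,-0.002,-0.125],"rotation":[0,0,-2],"jaw":0.3},
  {"travel":[0.0955,-0.002,-0.125],"rotation":[0,0,-2],"jaw":0.3},
  {"travel":[0.0955,-0.002,-0.125],"rotation":[0,0,-2],"jaw":0.3},
  {"travel":[0.0955,-0.002,-0.125],"rotation":[0,0,-2],"jaw":0.3},
])

```text
t: 22.73
tcp_pos: [541.0, 41.9, 129.3]
orientation: [0.707, 0.707, -0.0, 0.0]
force: [-0.7, -0.6, -2.7]
gripper_width: 42.6
grip_force: 51.2
```

```bash
python3 - <<'E'
from h import *
plan((541.4,42.6,49.5,0))
im,d,m=grab("wrist");P=cloud(d,m); save("w14",im)
print(blobs(im,P,"black",125,150,500)); plan()
z=P[...,2];Q=P[(z>58)&(z<63)]
for c in (510.4,572.3): q=Q[(abs(Q[:,0]-c)<6)&(Q[:,1]>50)&(Q[:,1]<73)]; print(len(q),q.mean(0) if len(q) else 0)
E
```

```text
t 22.7 tcp [541.   41.9 129.3] yaw -0.0 w 42.6 gf 51.2 F [-0.7 -0.6 -2.7] q [-0.06  0.4  -0.27  0.9  -0.    1.51]
(541.4, 42.6, 49.5, 0) travel [0.0007, 0.0004, 0.0798] rot [-0.0, 0.0, -0.0] rows 1.9
[(array([540.6,  41.4]), array([45.5, 60. ]), 0.5, 141.5, [320.0, 324.0])]
t 22.8 tcp [541.1  41.8 129.3] yaw -0.0 w 42.6 gf 51.2 F [-0.3 -0.3 -1.3] q [-0.06  0.4  -0.27  0.9  -0.    1.51]
0 0
0 0
```

View pics/w14.png

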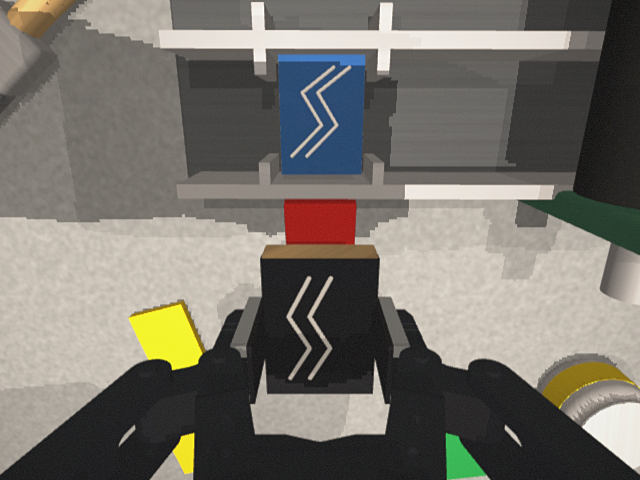

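Block16 is held straight over bay0, with the red stack visible below it. I lower and release.

Call:
move_arm([
  {"travel":[0.0012,0.0005,0.02],"rotation":[0,0,0],"jaw":0.3},
  {"travel":[0.0012,0.0005,0.05],"rotation":[0,0,0],"jaw":0.3},
  {"travel":[0.0012,0.0005,0.068],"rotation":[0,0,0],"jaw":0.3},
  {"travel":[0.0012,0.0005,0.076],"rotation":[0,0,0],"jaw":0.3},
  {"travel":[0.0012,0.0005,0.08],"rotation":[0,0,0],"jaw":0.3},
  {"travel":[0.0012,0.0005,0.08],"rotation":[0,0,0],"jaw":0.3},
  {"travel":[0.0012,0.0005,0.08],"rotation":[0,0,0],"jaw":0.58},
  {"travel":[0.0012,0.0005,0.08],"rotation":[0,0,0],"jaw":0.58},
  {"travel":[0.0012,0.0005,0.08],"rotation":[0,0,0],"jaw":0.58},
  {"travel":[0.0012,0.0005,0.06],"rotation":[0,0,0],"jaw":0.62},
  {"travel":[0.0012,0.0005,0.03],"rotation":[0,0,0],"jaw":0.68},
  {"travel":[0.0012,0.0005,-0.01],"rotation":[0,0,0],"jaw":0.68},
  {"travel":[0.0012,0.0005,-0.05],"rotation":[0,0,0],"jaw":0.68},
  {"travel":[0.0012,0.0005,-0.09],"rotation":[0,0,0],"jaw":0.68},
  {"travel":[0.0012,0.0005,-0.12],"rotation":[0,0,0],"jaw":0.68},
  {"travel":[0.0012,0.0005,-0.12],"rotation":[0,0,0],"jaw":0.68},
  {"travel":[0.0012,0.0005,-0.12],"rotation":[0,0,0],"jaw":0.68},
])

```text
t: 24.2
tcp_pos: [542.8, 43.8, 251.6]
orientation: [0.707, 0.707, 0.002, 0.002]
force: [-0.4, -0.8, -1.4]
gripper_width: 58.1
grip_force: 0.0
```

```bash
python3 - <<'E'
from h import *
im,d,m=grab("wrist");P=cloud(d,m); save("w15",im); z=P[...,2]
print(blobs(im,P,"black",50,70,300),blobs(im,P,"blue",50,70,300))
Q=P[(z>58.5)&(z<63)]
for c in (510.4,572.3): q=Q[(abs(Q[:,0]-c)<6)&(abs(Q[:,1]-42.6)<32)]; print(len(q),q.mean(0))
for c in (4,80.6,156.5): q=Q[(abs(Q[:,1]-c)<7)&(Q[:,0]<505)&(Q[:,0]>465)]; print(c,len(q),np.percentile(q[:,1],[1,50,99]))
plan((500,250,300,0))
# knob from w1
D=np.load("/tmp/w1.npz"); P=D["P"]; z=P[...,2]; k=(P[...,1]>250)&(P[...,1]<420)&(z>75)&(z<140); print(np.percentile(P[k],[1,50,99],axis=0),k.sum())
E
```

```text
[(array([540.6,  54.4]), array([42.8, 28.9]), 1.2, 60.9, [317.0, 204.0])] [(array([541.2, 119.2]), array([43.5, 58.5]), 0.1, 61.2, [317.0, 116.0])]
0 [nan nan nan]
0 [nan nan nan]<stdin>:5: RuntimeWarning: Mean of empty slice.
  ret = um.true_divide(
Traceback (most recent call last):
IndexError: index -1 is out of bounds for axis 0 with size 0
```

View pics/w15.png

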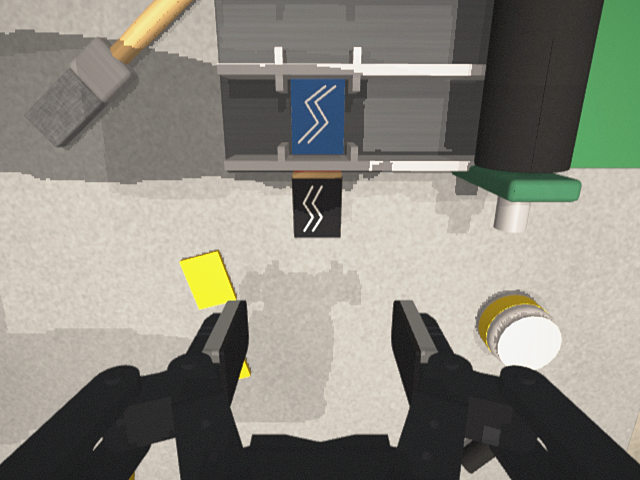

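Correction: I placed the red stack and block16 outside the press, at y=42. They lean on the bed's edge beside the rightmost rail. The real bays are at y≈118.5 (bay0, holding block36), 194.5 (bay1) and 270 (bay2). I'll measure the lean and re-lay the stack in bay1.

```bash
cat >> h.py <<'E'
def face(im,P,col,zlo,zhi,xy,r=50):
    hsv=cv2.cvtColor(im,cv2.COLOR_RGB2HSV); M=np.zeros(im.shape[:2],np.uint8)
    for a,b in RNG[col]: M|=cv2.inRange(hsv,a,b)
    M=(M>0)&(P[...,2]>zlo)&(P[...,2]<zhi)&(abs(P[...,0]-xy[0])<r)&(abs(P[...,1]-xy[1])<r)
    M=cv2.erode(M.astype(np.uint8),np.ones((3,3)))>0
    q=P[M]
    for _ in range(6):
        A=np.c_[q[:,:2]-xy,np.ones(len(q))]; c=np.linalg.lstsq(A,q[:,2],rcond=None)[0]; r_=q[:,2]-A@c; q=q[abs(r_)<max(2,1.5*r_.std())]
    n=np.array([-c[0],-c[1],1]); n/=np.linalg.norm(n)
    rect=cv2.minAreaRect(q[:,:2].astype(np.float32))
    print(col,"n",len(q),"centre",np.round(rect[0],1),"size",np.round(rect[1],1),"ang %.1f"%rect[2],"mean",q.mean(0).round(1),"slopes deg",np.degrees(np.arctan(c[:2])).round(1))
    return q,n
E
python3 - <<'E'
from h import *
im,d,m=grab("wrist");P=cloud(d,m)
face(im,P,"black",20,75,(541,42)); face(im,P,"blue",50,70,(541,119)); plan()
b=(abs(P[...,0]-541)<60)&(P[...,1]<76)&(P[...,1]>55)
for x in (480,490,600): q=P[(abs(P[...,0]-x)<3)&(P[...,1]>50)&(P[...,1]<95)]; o=np.argsort(q[:,1]); print(x,q[o][::max(1,len(o)//14),1:].round().tolist())
E
```

```text
black n 1877 centre [540.6  40.4] size [41.  55.2] ang 0.0 mean [542.1  42.5  55.8] slopes deg [-0.1 12.6]
blue n 2550 centre [541.2 119.2] size [57.4 41.6] ang 89.5 mean [542.  119.1  60.2] slopes deg [-0.1  0. ]
t 24.3 tcp [541.1  43.9 248.7] yaw 0.0 w 58.1 gf 0.0 F [-0.2  0.1 -0.1] q [-0.05  0.32 -0.07  1.18 -0.    1.52]
480 [[50.0, -1.0], [55.0, 331.0], [56.0, 331.0], [56.0, 326.0], [56.0, 323.0], [56.0, 330.0], [56.0, 335.0], [56.0, 334.0], [56.0, 329.0], [56.0, 334.0], [57.0, 313.0], [57.0, 329.0], [57.0, 331.0], [64.0, -1.0], [93.0, 14.0]]
490 [[50.0, 327.0], [51.0, 326.0], [52.0, 305.0], [53.0, 319.0], [54.0, 331.0], [54.0, 308.0], [55.0, 328.0], [56.0, 325.0], [56.0, 333.0], [56.0, 325.0], [56.0, 332.0], [56.0, 326.0], [57.0, 308.0], [58.0, 336.0], [94.0, 13.0]]
600 [[50.0, -0.0], [56.0, 331.0], [56.0, 324.0], [56.0, 332.0], [56.0, 335.0], [56.0, 333.0], [56.0, 329.0], [56.0, 334.0], [56.0, 327.0], [57.0, 322.0], [57.0, 330.0], [57.0, 311.0], [57.0, 320.0], [58.0, 0.0], [93.0, 13.0]]
```

The block leans 12.6° about x. I tilt the tool to match and grip only block16.

Call:
move_arm([
  {"travel":[-0.0142,-0.0003,0.03],"rotation":[0,6.3,0],"jaw":0.66},
  {"travel":[-0.0142,-0.0003,0.06],"rotation":[0,12.6,0],"jaw":0.66},
  {"travel":[-0.0142,-0.0003,0.1],"rotation":[0,12.6,0],"jaw":0.66},
  {"travel":[-0.0142,-0.0003,0.13],"rotation":[0,12.6,0],"jaw":0.66},
  {"travel":[-0.0142,-0.0003,0.1457],"rotation":[0,12.6,0],"jaw":0.66},
  {"travel":[-0.0142,-0.0003,0.1457],"rotation":[0,12.6,0],"jaw":0.66},
  {"travel":[-0.0098,-0.0003,0.165],"rotation":[0,12.6,0],"jaw":0.66},
  {"travel":[-0.0055,-0.0003,0.1845],"rotation":[0,12.6,0],"jaw":0.66},
  {"travel":[-0.0025,-0.0003,0.198],"rotation":[0,12.6,0],"jaw":0.66},
  {"travel":[-0.0015,-0.0003,0.2025],"rotation":[0,12.6,0],"jaw":0.66},
  {"travel":[-0.0015,-0.0003,0.2025],"rotation":[0,12.6,0],"jaw":0.66},
], force=50)

```text
t: 25.22
tcp_pos: [540.3, 42.9, 46.3]
orientation: [0.702, 0.703, 0.077, -0.078]
force: [-0.1, -0.0, 0.2]
gripper_width: 56.7
grip_force: 0.0
```

```bash
python3 - <<'E'
from h import *
im,d,m=grab("wrist");P=cloud(d,m); save("w16",im); plan()
face(im,P,"black",20,75,(541,42)); print(np.degrees(np.arcsin(st()[1].as_matrix()[1,2])))
E
```

```text
t 25.3 tcp [541.1  42.6  47.1] yaw 0.1 w 56.7 gf 0.0 F [-0.1  0.1 -0.5] q [-0.19  0.51 -0.37  0.73  0.22  1.38]
black n 12120 centre [539.9  40.1] size [57.8 57.8] ang 0.2 mean [541.3  42.3  55.9] slopes deg [-0.  12.7]
12.605337175746461
```

View pics/w16.png

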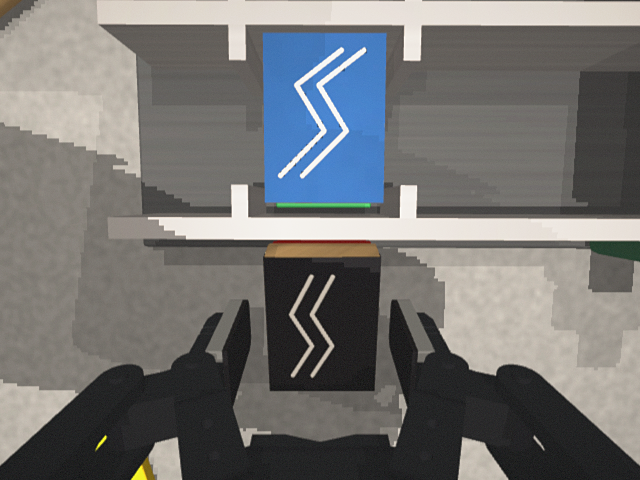

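The fingers straddle block16, aligned with its lean. I grip it and lift straight up.

Call:
move_arm([
  {"travel":[0,0,0.001],"rotation":[0,0,0],"jaw":0.3},
  {"travel":[0,0,0.001],"rotation":[0,0,0],"jaw":0.3},
  {"travel":[0,0,0.001],"rotation":[0,0,0],"jaw":0.3},
  {"travel":[0,0,0.001],"rotation":[0,0,0],"jaw":0.3},
  {"travel":[0,0,0.001],"rotation":[0,0,0],"jaw":0.3},
  {"travel":[0.002,0,-0.008],"rotation":[0,0,0],"jaw":0.3},
  {"travel":[0.0065,0,-0.03],"rotation":[0,0,0],"jaw":0.3},
  {"travel":[0.0131,0,-0.06],"rotation":[0,0,0],"jaw":0.3},
  {"travel":[0.0174,0,-0.078],"rotation":[0,0,0],"jaw":0.3},
  {"travel":[0.0174,0,-0.078],"rotation":[0,0,0],"jaw":0.3},
], force=50)

```text
t: 26.1
tcp_pos: [543.8, 42.0, 131.5]
orientation: [0.702, 0.703, 0.08, -0.075]
force: [1.5, -0.2, -0.7]
gripper_width: 42.1
grip_force: 51.1
```

```bash
python3 - <<'E'
from h import *
im,d,m=grab("wrist");P=cloud(d,m); face(im,P,"black",90,170,(541,42)); face(im,P,"red",10,60,(541,42))
plan((541,-53,125,0),(541,-53,6,0))
E
```

```text
black n 11821 centre [542.4  39.7] size [63.3 57.7] ang 0.1 mean [543.7  42.  140.1] slopes deg [ 0.  12.6]
red n 556 centre [540.3  67.2] size [42.   6.3] ang 0.1 mean [539.9  66.8  44.5] slopes deg [ 0.  -4.8]
t 26.1 tcp [542.9  42.1 129.3] yaw 0.0 w 42.4 gf 51.1 F [-0.  -0.1 -1.3] q [-0.19  0.42 -0.27  0.92  0.22  1.38]
(541, -53, 125, 0) travel [-0.0937, -0.002, -0.0164] rot [0.3, -12.5, 0.1] rows 2.3
(541, -53, 6, 0) travel [-0.1196, -0.0025, 0.0997] rot [0.3, -12.5, 0.1] rows 2.9
```

Call:
move_arm([
  {"travel":[-0.01,0,-0.012],"rotation":[0,0,0],"jaw":0.3},
  {"travel":[-0.03,0,-0.015],"rotation":[0,-4,0],"jaw":0.3},
  {"travel":[-0.055,0,-0.0164],"rotation":[0,-8,0],"jaw":0.3},
  {"travel":[-0.08,0,-0.0164],"rotation":[0,-12.6,0],"jaw":0.3},
  {"travel":[-0.0937,0,-0.0164],"rotation":[0,-12.6,0],"jaw":0.3},
  {"travel":[-0.0937,0,-0.0164],"rotation":[0,-12.6,0],"jaw":0.3},
  {"travel":[-0.1,0,0.012],"rotation":[0,-12.6,0],"jaw":0.3},
  {"travel":[-0.107,0,0.044],"rotation":[0,-12.6,0],"jaw":0.3},
  {"travel":[-0.1135,0,0.073],"rotation":[0,-12.6,0],"jaw":0.3},
  {"travel":[-0.117,0,0.089],"rotation":[0,-12.6,0],"jaw":0.3},
  {"travel":[-0.1193,0,0.099],"rotation":[0,-12.6,0],"jaw":0.3},
  {"travel":[-0.1193,0,0.099],"rotation":[0,-12.6,0],"jaw":0.3},
  {"travel":[-0.1193,0,0.099],"rotation":[0,-12.6,0],"jaw":0.6},
  {"travel":[-0.1193,0,0.099],"rotation":[0,-12.6,0],"jaw":0.6},
  {"travel":[-0.1193,0,0.099],"rotation":[0,-12.6,0],"jaw":0.66},
  {"travel":[-0.1135,0,0.073],"rotation":[0,-12.6,0],"jaw":0.66},
  {"travel":[-0.107,0,0.044],"rotation":[0,-12.6,0],"jaw":0.66},
  {"travel":[-0.1,0,0.012],"rotation":[0,-12.6,0],"jaw":0.66},
  {"travel":[-0.0937,0,-0.0164],"rotation":[0,-12.6,0],"jaw":0.66},
  {"travel":[-0.0937,0,-0.0164],"rotation":[0,-12.6,0],"jaw":0.66},
])

```text
t: 27.82
tcp_pos: [544.8, -53.2, 128.1]
orientation: [0.707, 0.707, 0.003, 0.004]
force: [1.3, 0.1, -0.5]
gripper_width: 56.5
grip_force: 0.0
```

```bash
python3 - <<'E'
from h import *
im,d,m=grab("wrist");P=cloud(d,m); face(im,P,"black",8,40,(541,-53)); 
plan((541,42,230,0))
E
```

```text
black n 3698 centre [539.7 -51.5] size [57.6 42. ] ang 89.9 mean [540.9 -50.1  16.2] slopes deg [-0.  0.]
t 27.9 tcp [543.7 -53.  125.6] yaw 0.0 w 56.4 gf 0.0 F [ 0.4 -0.1  0.2] q [-0.23  0.41 -0.28  0.88  0.    1.34]
(541, 42, 230, 0) travel [0.0949, -0.002, -0.1045] rot [0.4, 0.0, 0.0] rows 3.4
```

Block16 is parked flat on the table. Next I look at the red stack.

Call:
move_arm([
  {"travel":[0.08,-0.001,-0.1],"rotation":[0,0,0],"jaw":0.66},
  {"travel":[0.08,-0.001,-0.1],"rotation":[0,0,0],"jaw":0.66},
  {"travel":[0.08,-0.001,-0.1],"rotation":[0,0,0],"jaw":0.66},
  {"travel":[0.08,-0.001,-0.1],"rotation":[0,0,0],"jaw":0.66},
  {"travel":[0.08,-0.001,-0.1],"rotation":[0,0,0],"jaw":0.66},
  {"travel":[0.08,-0.001,-0.1],"rotation":[0,0,0],"jaw":0.66},
  {"travel":[0.08,-0.001,-0.1],"rotation":[0,0,0],"jaw":0.66},
])

```text
t: 28.45
tcp_pos: [539.3, 26.9, 220.5]
orientation: [0.707, 0.707, -0.001, -0.001]
force: [-0.6, -0.3, -0.6]
gripper_width: 56.4
grip_force: 0.0
```

```bash
python3 - <<'E'
from h import *
im,d,m=grab("wrist");P=cloud(d,m); q,n=face(im,P,"red",8,60,(541,42)); print(n, q.min(0),q.max(0))
plan()
E
```

```text
red n 3006 centre [540.7  41.1] size [41.9 57.9] ang 0.2 mean [540.9  42.6  39.3] slopes deg [ 0.1 12.6]
[-9.62341128e-04 -2.18096164e-01  9.75926809e-01] [519.63807963  12.22160774  30.95023027] [561.69918419  70.11926705  46.48516545]
t 28.5 tcp [539.3  26.8 220.5] yaw -0.0 w 56.5 gf 0.0 F [ 0.4 -0.7 -0.1] q [-0.09  0.33 -0.13  1.12 -0.    1.49]
```

Call:
move_arm([
  {"travel":[0.0036,0.0012,0.035],"rotation":[0,6.3,0],"jaw":0.66},
  {"travel":[0.0036,0.0012,0.07],"rotation":[0,12.6,0],"jaw":0.66},
  {"travel":[0.0036,0.0012,0.105],"rotation":[0,12.6,0],"jaw":0.66},
  {"travel":[0.0036,0.0012,0.1336],"rotation":[0,12.6,0],"jaw":0.66},
  {"travel":[0.0036,0.0012,0.1336],"rotation":[0,12.6,0],"jaw":0.66},
  {"travel":[0.008,0.0012,0.153],"rotation":[0,12.6,0],"jaw":0.66},
  {"travel":[0.0123,0.0012,0.1725],"rotation":[0,12.6,0],"jaw":0.66},
  {"travel":[0.0155,0.0012,0.187],"rotation":[0,12.6,0],"jaw":0.66},
  {"travel":[0.0167,0.0012,0.192],"rotation":[0,12.6,0],"jaw":0.66},
  {"travel":[0.0167,0.0012,0.192],"rotation":[0,12.6,0],"jaw":0.66},
  {"travel":[0.0167,0.0012,0.192],"rotation":[0,12.6,0],"jaw":0.3},
  {"travel":[0.0167,0.0012,0.192],"rotation":[0,12.6,0],"jaw":0.3},
  {"travel":[0.0167,0.0012,0.192],"rotation":[0,12.6,0],"jaw":0.3},
  {"travel":[0.0167,0.0012,0.192],"rotation":[0,12.6,0],"jaw":0.3},
  {"travel":[0.0167,0.0012,0.192],"rotation":[0,12.6,0],"jaw":0.3},
  {"travel":[0.0167,0.0012,0.18],"rotation":[0,12.6,0],"jaw":0.3},
  {"travel":[0.0167,0.0012,0.155],"rotation":[0,12.6,0],"jaw":0.3},
  {"travel":[0.0167,0.0012,0.12],"rotation":[0,12.6,0],"jaw":0.3},
  {"travel":[0.0167,0.0012,0.095],"rotation":[0,12.6,0],"jaw":0.3},
  {"travel":[0.0167,0.0012,0.095],"rotation":[0,12.6,0],"jaw":0.3},
], force=50)

```text
t: 30.17
tcp_pos: [544.7, 43.6, 132.7]
orientation: [0.702, 0.703, 0.08, -0.074]
force: [2.0, 0.1, 0.0]
gripper_width: 42.4
grip_force: 51.0
```

```bash
python3 - <<'E'
from h import *
im,d,m=grab("wrist");P=cloud(d,m); face(im,P,"red",90,170,(541,42));face(im,P,"red",5,60,(541,42))
plan((541.4,194.5,120,0))
E
```

```text
red n 13499 centre [544.   40.3] size [58.6 42.9] ang 90.0 mean [544.   42.3 140.5] slopes deg [ 0.3 12.5]
red n 714 centre [540.5  65.1] size [42.3  8.4] ang 0.0 mean [540.6  64.9  27.9] slopes deg [0.  4.4]
t 30.2 tcp [543.7  43.6 130.3] yaw 0.0 w 42.3 gf 51.0 F [ 0.4 -1.1 -1.6] q [-0.18  0.42 -0.27  0.92  0.22  1.38]
(541.4, 194.5, 120, 0) travel [0.145, -0.0022, 0.0428] rot [0.3, -12.5, 0.1] rows 3.6
```

Call:
move_arm([
  {"travel":[0.01,0,0.002],"rotation":[0,0,0],"jaw":0.3},
  {"travel":[0.03,0,0.007],"rotation":[0,-4,0],"jaw":0.3},
  {"travel":[0.06,0,0.014],"rotation":[0,-8,0],"jaw":0.3},
  {"travel":[0.09,0,0.021],"rotation":[0,-12.6,0],"jaw":0.3},
  {"travel":[0.115,0,0.027],"rotation":[0,-12.6,0],"jaw":0.3},
  {"travel":[0.135,0,0.033],"rotation":[0,-12.6,0],"jaw":0.3},
  {"travel":[0.145,0,0.036],"rotation":[0,-12.6,0],"jaw":0.3},
  {"travel":[0.145,0,0.036],"rotation":[0,-12.6,0],"jaw":0.3},
  {"travel":[0.145,0,0.036],"rotation":[0,-12.6,0],"jaw":0.3},
  {"travel":[0.145,0,0.036],"rotation":[0,-12.6,0],"jaw":0.3},
  {"travel":[0.145,0,0.036],"rotation":[0,-12.6,0],"jaw":0.3},
])

```text
t: 31.13
tcp_pos: [541.3, 192.1, 123.6]
orientation: [0.708, 0.707, -0.0, -0.0]
force: [-0.4, -0.1, -0.9]
gripper_width: 42.2
grip_force: 51.0
```

```bash
python3 - <<'E'
from h import *
im,d,m=grab("wrist");P=cloud(d,m); face(im,P,"red",90,170,(541,194))
plan((541.4,194.5,18,0))
E
```

```text
red n 13619 centre [540.8 190.4] size [43.  60.1] ang 0.0 mean [540.8 192.6 131.5] slopes deg [-0.2 -0. ]
t 31.2 tcp [541.4 192.2 123.7] yaw -0.1 w 41.9 gf 51.0 F [-0.3 -0.5 -0.8] q [ 0.21  0.46 -0.19  0.92 -0.    1.79]
(541.4, 194.5, 18, 0) travel [0.0023, -0.0, 0.1057] rot [-0.0, 0.0, -0.1] rows 2.5
```

Call:
move_arm([
  {"travel":[0.0037,0.0003,0.02],"rotation":[0,0,0],"jaw":0.3},
  {"travel":[0.0037,0.0003,0.05],"rotation":[0,0,0],"jaw":0.3},
  {"travel":[0.0037,0.0003,0.08],"rotation":[0,0,0],"jaw":0.3},
  {"travel":[0.0037,0.0003,0.095],"rotation":[0,0,0],"jaw":0.3},
  {"travel":[0.0037,0.0003,0.1],"rotation":[0,0,0],"jaw":0.3},
  {"travel":[0.0037,0.0003,0.103],"rotation":[0,0,0],"jaw":0.3},
  {"travel":[0.0037,0.0003,0.103],"rotation":[0,0,0],"jaw":0.3},
  {"travel":[0.0037,0.0003,0.103],"rotation":[0,0,0],"jaw":0.58},
  {"travel":[0.0037,0.0003,0.103],"rotation":[0,0,0],"jaw":0.58},
  {"travel":[0.0037,0.0003,0.103],"rotation":[0,0,0],"jaw":0.58},
  {"travel":[0.0037,0.0003,0.08],"rotation":[0,0,0],"jaw":0.62},
  {"travel":[0.0037,0.0003,0.05],"rotation":[0,0,0],"jaw":0.66},
  {"travel":[0.0037,0.0003,0.015],"rotation":[0,0,0],"jaw":0.66},
  {"travel":[0.0037,0.0003,-0.02],"rotation":[0,0,0],"jaw":0.66},
  {"travel":[0.0037,0.0003,-0.05],"rotation":[0,0,0],"jaw":0.66},
  {"travel":[0.0037,0.0003,-0.05],"rotation":[0,0,0],"jaw":0.66},
  {"travel":[0.0037,0.0003,-0.05],"rotation":[0,0,0],"jaw":0.66},
])

```text
t: 32.6
tcp_pos: [543.1, 197.6, 176.3]
orientation: [0.707, 0.707, 0.002, 0.001]
force: [-0.4, 0.0, -1.0]
gripper_width: 56.5
grip_force: 0.0
```

```bash
python3 - <<'E'
from h import *
im,d,m=grab("wrist");P=cloud(d,m); face(im,P,"red",15,50,(541,194)); face(im,P,"red",-5,50,(541,42))
plan((541,27,180,0))
E
```

```text
red n 3484 centre [541.7 192.7] size [55.5 42.2] ang 89.9 mean [542.1 193.6  28.1] slopes deg [-0.   0.1]
red n 1049 centre [540.8  28.5] size [41.4 34.2] ang 0.2 mean [540.6  29.1  19.9] slopes deg [-0.2 12.8]
t 32.6 tcp [542.  197.3 174.5] yaw 0.0 w 56.2 gf 0.0 F [-0.3  0.1 -0.7] q [ 0.22  0.42 -0.11  1.03  0.    1.79]
(541, 27, 180, 0) travel [-0.1703, -0.0011, -0.0056] rot [0.1, -0.0, 0.0] rows 4.1
```

Call:
move_arm([
  {"travel":[-0.17,0,-0.006],"rotation":[0,0,0],"jaw":0.66},
  {"travel":[-0.17,0,-0.006],"rotation":[0,0,0],"jaw":0.66},
  {"travel":[-0.17,0,-0.006],"rotation":[0,0,0],"jaw":0.66},
  {"travel":[-0.17,0,-0.006],"rotation":[0,0,0],"jaw":0.66},
  {"travel":[-0.17,0,-0.006],"rotation":[0,0,0],"jaw":0.66},
  {"travel":[-0.17,0,-0.006],"rotation":[0,0,0],"jaw":0.66},
  {"travel":[-0.17,0,-0.006],"rotation":[0,0,0],"jaw":0.66},
  {"travel":[-0.17,0,-0.006],"rotation":[0,0,0],"jaw":0.66},
])

```text
t: 33.32
tcp_pos: [541.2, 28.2, 179.1]
orientation: [0.707, 0.708, -0.0, -0.001]
force: [0.2, -0.2, 0.1]
gripper_width: 56.3
grip_force: 0.0
```

```bash
python3 - <<'E'
from h import *
im,d,m=grab("wrist");P=cloud(d,m); q,n=face(im,P,"red",5,50,(541,42)); print(n, q.min(0),q.max(0))
plan()
E
```

```text
red n 3544 centre [540.6  40.2] size [42.1 57.9] ang 0.3 mean [540.7  41.8  22.8] slopes deg [-0.1 12.5]
[ 0.00192417 -0.21661206  0.97625586] [519.42291568  11.25946178  14.5155639 ] [561.59439296  69.18359507  30.02386611]
t 33.4 tcp [541.3  28.4 179.2] yaw 0.1 w 56.5 gf 0.0 F [-0.3  0.6 -0.4] q [-0.08  0.36 -0.2   1.02  0.    1.49]
```

Call:
move_arm([
  {"travel":[0.001,-0.0005,0.035],"rotation":[0,6.3,0],"jaw":0.66},
  {"travel":[0.001,-0.0005,0.07],"rotation":[0,12.6,0],"jaw":0.66},
  {"travel":[0.001,-0.0005,0.095],"rotation":[0,12.6,0],"jaw":0.66},
  {"travel":[0.001,-0.0005,0.108],"rotation":[0,12.6,0],"jaw":0.66},
  {"travel":[0.001,-0.0005,0.108],"rotation":[0,12.6,0],"jaw":0.66},
  {"travel":[0.0053,-0.0005,0.1275],"rotation":[0,12.6,0],"jaw":0.66},
  {"travel":[0.0096,-0.0005,0.147],"rotation":[0,12.6,0],"jaw":0.66},
  {"travel":[0.0128,-0.0005,0.1615],"rotation":[0,12.6,0],"jaw":0.66},
  {"travel":[0.014,-0.0005,0.1666],"rotation":[0,12.6,0],"jaw":0.66},
  {"travel":[0.014,-0.0005,0.1666],"rotation":[0,12.6,0],"jaw":0.66},
  {"travel":[0.014,-0.0005,0.1666],"rotation":[0,12.6,0],"jaw":0.3},
  {"travel":[0.014,-0.0005,0.1666],"rotation":[0,12.6,0],"jaw":0.3},
  {"travel":[0.014,-0.0005,0.1666],"rotation":[0,12.6,0],"jaw":0.3},
  {"travel":[0.014,-0.0005,0.1666],"rotation":[0,12.6,0],"jaw":0.3},
  {"travel":[0.014,-0.0005,0.1666],"rotation":[0,12.6,0],"jaw":0.3},
  {"travel":[0.014,-0.0005,0.15],"rotation":[0,12.6,0],"jaw":0.3},
  {"travel":[0.014,-0.0005,0.12],"rotation":[0,12.6,0],"jaw":0.3},
  {"travel":[0.014,-0.0005,0.085],"rotation":[0,12.6,0],"jaw":0.3},
  {"travel":[0.014,-0.0005,0.055],"rotation":[0,12.6,0],"jaw":0.3},
  {"travel":[0.014,-0.0005,0.055],"rotation":[0,12.6,0],"jaw":0.3},
], force=50)

```text
t: 35.03
tcp_pos: [544.6, 40.5, 130.7]
orientation: [0.702, 0.703, 0.08, -0.074]
force: [1.1, -0.8, 0.3]
gripper_width: 42.2
grip_force: 51.1
```

```bash
python3 - <<'E'
from h import *
im,d,m=grab("wrist");P=cloud(d,m); face(im,P,"red",90,170,(541,42))
plan((541.4,194.5,125,0))
E
```

```text
red n 13704 centre [544.   38.6] size [43. 59.] ang 0.3 mean [543.9  40.7 139. ] slopes deg [ 0.4 12.5]
t 35.1 tcp [543.6  40.5 128.1] yaw 0.0 w 42.5 gf 51.1 F [-0.6  0.1 -0.9] q [-0.19  0.42 -0.27  0.91  0.22  1.38]
(541.4, 194.5, 125, 0) travel [0.1496, -0.0021, 0.0364] rot [0.4, -12.5, 0.1] rows 3.7
```

Call:
move_arm([
  {"travel":[0.01,0,0.002],"rotation":[0,0,0],"jaw":0.3},
  {"travel":[0.03,0,0.007],"rotation":[0,-4,0],"jaw":0.3},
  {"travel":[0.06,0,0.014],"rotation":[0,-8,0],"jaw":0.3},
  {"travel":[0.09,0,0.021],"rotation":[0,-12.6,0],"jaw":0.3},
  {"travel":[0.12,0,0.027],"rotation":[0,-12.6,0],"jaw":0.3},
  {"travel":[0.142,0,0.033],"rotation":[0,-12.6,0],"jaw":0.3},
  {"travel":[0.153,0,0.034],"rotation":[0,-12.6,0],"jaw":0.3},
  {"travel":[0.153,0,0.034],"rotation":[0,-12.6,0],"jaw":0.3},
  {"travel":[0.153,0,0.034],"rotation":[0,-12.6,0],"jaw":0.3},
  {"travel":[0.153,0,0.034],"rotation":[0,-12.6,0],"jaw":0.3},
  {"travel":[0.153,0,0.034],"rotation":[0,-12.6,0],"jaw":0.3},
])

```text
t: 36.0
tcp_pos: [541.0, 196.6, 124.6]
orientation: [0.707, 0.707, -0.0, -0.0]
force: [-0.7, -0.0, -0.5]
gripper_width: 42.4
grip_force: 51.0
```

```bash
python3 - <<'E'
from h import *
im,d,m=grab("wrist");P=cloud(d,m); face(im,P,"red",90,170,(541,194))
plan((541.4,194.5,36,0))
E
```

```text
red n 13887 centre [540.4 196.2] size [60.2 43. ] ang 89.9 mean [540.4 198.5 132.7] slopes deg [-0.1 -0.1]
t 36.0 tcp [541.2 196.6 124.8] yaw -0.1 w 41.9 gf 51.0 F [ 0.1 -0.5 -0.4] q [ 0.22  0.46 -0.19  0.92 -0.    1.79]
(541.4, 194.5, 36, 0) travel [-0.0021, 0.0003, 0.0888] rot [-0.0, 0.0, -0.1] rows 2.1
```

Call:
move_arm([
  {"travel":[-0.0016,0.0004,0.02],"rotation":[0,0,0],"jaw":0.3},
  {"travel":[-0.0016,0.0004,0.045],"rotation":[0,0,0],"jaw":0.3},
  {"travel":[-0.0016,0.0004,0.07],"rotation":[0,0,0],"jaw":0.3},
  {"travel":[-0.0016,0.0004,0.082],"rotation":[0,0,0],"jaw":0.3},
  {"travel":[-0.0016,0.0004,0.0882],"rotation":[0,0,0],"jaw":0.3},
  {"travel":[-0.0016,0.0004,0.0882],"rotation":[0,0,0],"jaw":0.3},
  {"travel":[-0.0016,0.0004,0.0882],"rotation":[0,0,0],"jaw":0.3},
  {"travel":[-0.0016,0.0004,0.0882],"rotation":[0,0,0],"jaw":0.58},
  {"travel":[-0.0016,0.0004,0.0882],"rotation":[0,0,0],"jaw":0.58},
  {"travel":[-0.0016,0.0004,0.0882],"rotation":[0,0,0],"jaw":0.58},
  {"travel":[-0.0016,0.0004,0.065],"rotation":[0,0,0],"jaw":0.62},
  {"travel":[-0.0016,0.0004,0.035],"rotation":[0,0,0],"jaw":0.66},
  {"travel":[-0.0016,0.0004,0],"rotation":[0,0,0],"jaw":0.66},
  {"travel":[-0.0016,0.0004,-0.035],"rotation":[0,0,0],"jaw":0.66},
  {"travel":[-0.0016,0.0004,-0.06],"rotation":[0,0,0],"jaw":0.66},
  {"travel":[-0.0016,0.0004,-0.06],"rotation":[0,0,0],"jaw":0.66},
  {"travel":[-0.0016,0.0004,-0.06],"rotation":[0,0,0],"jaw":0.66},
])

```text
t: 37.47
tcp_pos: [542.6, 196.5, 186.7]
orientation: [0.707, 0.707, 0.001, 0.001]
force: [0.3, 0.4, -0.5]
gripper_width: 56.5
grip_force: 0.0
```

```bash
python3 - <<'E'
from h import *
im,d,m=grab("wrist");P=cloud(d,m); face(im,P,"red",15,60,(541,194)); face(im,P,"black",5,40,(541,-52));face(im,P,"blue",50,70,(541,119))
plan((540.3,-51.5,130,0),(540.3,-51.5,5,0))
E
```

```text
red n 3763 centre [541.7 194.7] size [42.1 57.6] ang 0.1 mean [541.8 195.7  44.1] slopes deg [-0.   0.1]
black n 350 centre [539.9 -33.8] size [40.2 20.1] ang 3.0 mean [541.8 -31.8  16.1] slopes deg [-0.1  0.8]
blue n 2301 centre [541.3 119.4] size [57.5 41.8] ang 90.0 mean [541.6 119.6  60.2] slopes deg [0.  0.1]
t 37.5 tcp [541.6 196.3 185.1] yaw 0.0 w 56.3 gf 0.0 F [-0.3 -0.4 -0.5] q [ 0.22  0.41 -0.1   1.06 -0.    1.79]
(540.3, -51.5, 130, 0) travel [-0.2478, -0.0015, 0.0551] rot [0.0, -0.0, 0.0] rows 6.1
(540.3, -51.5, 5, 0) travel [-0.2478, -0.0016, 0.1801] rot [0.0, -0.0, 0.0] rows 3.0
```

Call:
move_arm([
  {"travel":[-0.248,-0.001,0.02],"rotation":[0,0,0],"jaw":0.66},
  {"travel":[-0.248,-0.001,0.05],"rotation":[0,0,0],"jaw":0.66},
  {"travel":[-0.248,-0.001,0.05],"rotation":[0,0,0],"jaw":0.66},
  {"travel":[-0.248,-0.001,0.05],"rotation":[0,0,0],"jaw":0.66},
  {"travel":[-0.248,-0.001,0.05],"rotation":[0,0,0],"jaw":0.66},
  {"travel":[-0.248,-0.001,0.05],"rotation":[0,0,0],"jaw":0.66},
  {"travel":[-0.248,-0.001,0.05],"rotation":[0,0,0],"jaw":0.66},
  {"travel":[-0.248,-0.001,0.05],"rotation":[0,0,0],"jaw":0.66},
  {"travel":[-0.248,-0.001,0.05],"rotation":[0,0,0],"jaw":0.66},
  {"travel":[-0.248,-0.001,0.05],"rotation":[0,0,0],"jaw":0.66},
])

```text
t: 38.35
tcp_pos: [540.3, -50.5, 134.6]
orientation: [0.706, 0.708, -0.0, -0.001]
force: [0.2, -0.0, 0.6]
gripper_width: 56.6
grip_force: 0.0
```

```bash
python3 - <<'E'
from h import *
im,d,m=grab("wrist");P=cloud(d,m); face(im,P,"black",8,40,(541,-52),60)
plan((540.5,-51.5,5,0))
E
```

```text
black n 3446 centre [539.7 -51.4] size [57.8 41.8] ang 89.7 mean [540.7 -49.7  16.3] slopes deg [-0.1  0. ]
t 38.4 tcp [540.5 -50.3 134.8] yaw 0.1 w 56.5 gf 0.0 F [-0.1  0.   0.3] q [-0.23  0.4  -0.26  0.91  0.    1.34]
(540.5, -51.5, 5, 0) travel [-0.0012, 0.0, 0.1298] rot [-0.0, -0.0, 0.1] rows 3.1
```

Call:
move_arm([
  {"travel":[-0.001,0,0.035],"rotation":[0,0,0],"jaw":0.66},
  {"travel":[-0.001,0,0.07],"rotation":[0,0,0],"jaw":0.66},
  {"travel":[-0.001,0,0.1],"rotation":[0,0,0],"jaw":0.66},
  {"travel":[-0.001,0,0.12],"rotation":[0,0,0],"jaw":0.66},
  {"travel":[-0.001,0,0.1295],"rotation":[0,0,0],"jaw":0.66},
  {"travel":[-0.001,0,0.1295],"rotation":[0,0,0],"jaw":0.66},
  {"travel":[-0.001,0,0.1295],"rotation":[0,0,0],"jaw":0.3},
  {"travel":[-0.001,0,0.1295],"rotation":[0,0,0],"jaw":0.3},
  {"travel":[-0.001,0,0.1295],"rotation":[0,0,0],"jaw":0.3},
  {"travel":[-0.001,0,0.1295],"rotation":[0,0,0],"jaw":0.3},
  {"travel":[-0.001,0,0.1295],"rotation":[0,0,0],"jaw":0.3},
  {"travel":[-0.001,0,0.11],"rotation":[0,0,0],"jaw":0.3},
  {"travel":[-0.001,0,0.08],"rotation":[0,0,0],"jaw":0.3},
  {"travel":[-0.001,0,0.045],"rotation":[0,0,0],"jaw":0.3},
  {"travel":[-0.001,0,0.01],"rotation":[0,0,0],"jaw":0.3},
  {"travel":[-0.001,0,0],"rotation":[0,0,0],"jaw":0.3},
  {"travel":[-0.001,0,0],"rotation":[0,0,0],"jaw":0.3},
], force=50)

```text
t: 39.82
tcp_pos: [542.9, -53.3, 138.4]
orientation: [0.707, 0.707, 0.002, 0.003]
force: [0.2, 0.0, -1.0]
gripper_width: 42.2
grip_force: 51.2
```

Call:
move_arm([
  {"travel":[0.01,0,0],"rotation":[0,0,0],"jaw":0.3},
  {"travel":[0.03,0,0],"rotation":[0,0,0],"jaw":0.3},
  {"travel":[0.06,0,0],"rotation":[0,0,0],"jaw":0.3},
  {"travel":[0.095,0,0],"rotation":[0,0,0],"jaw":0.3},
  {"travel":[0.13,0,0],"rotation":[0,0,0],"jaw":0.3},
  {"travel":[0.165,0,0],"rotation":[0,0,0],"jaw":0.3},
  {"travel":[0.195,0,0],"rotation":[0,0,0],"jaw":0.3},
  {"travel":[0.22,0,0],"rotation":[0,0,0],"jaw":0.3},
  {"travel":[0.238,0,0],"rotation":[0,0,0],"jaw":0.3},
  {"travel":[0.246,0,0],"rotation":[0,0,0],"jaw":0.3},
  {"travel":[0.246,0,0],"rotation":[0,0,0],"jaw":0.3},
  {"travel":[0.246,0,0],"rotation":[0,0,0],"jaw":0.3},
  {"travel":[0.246,0,0],"rotation":[0,0,0],"jaw":0.3},
])

```text
t: 40.9
tcp_pos: [540.1, 192.3, 134.3]
orientation: [0.707, 0.707, -0.001, -0.0]
force: [-0.6, -0.4, -0.6]
gripper_width: 42.0
grip_force: 51.2
```

```bash
python3 - <<'E'
from h import *
im,d,m=grab("wrist");P=cloud(d,m); save("w17",im); print(blobs(im,P,"black",110,160,1000)); face(im,P,"black",110,170,(541,194),30)
face(im,P,"red",20,60,(541,194));face(im,P,"blue",50,70,(541,119))
plan((541.4,194.5,50,0))
E
```

```text
[(array([679.4, 154. ]), array([ 19.9, 119.5]), 12.6, 126.1, [613.0, 321.0]), (array([539.5, 192.6]), array([45.5, 60.2]), 0.1, 144.9, [320.0, 321.0])]
black n 11845 centre [543.9 193.3] size [53.  58.1] ang 0.5 mean [540.2 195.4 143.9] slopes deg [-0.1  0. ]
red n 2920 centre [541.7 209.2] size [28.5 42.5] ang 89.9 mean [541.4 209.5  44.2] slopes deg [-0.1  0.2]
blue n 50 centre [540.4  92.9] size [ 2.6 36.6] ang 89.4 mean [542.   93.   60.3] slopes deg [-0.1 50.4]
t 41.0 tcp [540.3 192.1 134.5] yaw -0.0 w 42.2 gf 51.2 F [-0.4 -0.2 -0.7] q [ 0.21  0.45 -0.18  0.94 -0.    1.79]
(541.4, 194.5, 50, 0) travel [0.0024, 0.0012, 0.0845] rot [-0.0, 0.0, -0.0] rows 2.0
```

Call:
move_arm([
  {"travel":[0.0016,0.0013,0.02],"rotation":[0,0,0],"jaw":0.3},
  {"travel":[0.0016,0.0013,0.045],"rotation":[0,0,0],"jaw":0.3},
  {"travel":[0.0016,0.0013,0.068],"rotation":[0,0,0],"jaw":0.3},
  {"travel":[0.0016,0.0013,0.078],"rotation":[0,0,0],"jaw":0.3},
  {"travel":[0.0016,0.0013,0.0835],"rotation":[0,0,0],"jaw":0.3},
  {"travel":[0.0016,0.0013,0.0835],"rotation":[0,0,0],"jaw":0.3},
  {"travel":[0.0016,0.0013,0.0835],"rotation":[0,0,0],"jaw":0.3},
  {"travel":[0.0016,0.0013,0.0835],"rotation":[0,0,0],"jaw":0.58},
  {"travel":[0.0016,0.0013,0.0835],"rotation":[0,0,0],"jaw":0.58},
  {"travel":[0.0016,0.0013,0.0835],"rotation":[0,0,0],"jaw":0.58},
  {"travel":[0.0016,0.0013,0.065],"rotation":[0,0,0],"jaw":0.62},
  {"travel":[0.0016,0.0013,0.035],"rotation":[0,0,0],"jaw":0.66},
  {"travel":[0.0016,0.0013,0],"rotation":[0,0,0],"jaw":0.66},
  {"travel":[0.0016,0.0013,-0.035],"rotation":[0,0,0],"jaw":0.66},
  {"travel":[0.0016,0.0013,-0.07],"rotation":[0,0,0],"jaw":0.66},
  {"travel":[0.0016,0.0013,-0.09],"rotation":[0,0,0],"jaw":0.66},
  {"travel":[0.0016,0.0013,-0.09],"rotation":[0,0,0],"jaw":0.66},
  {"travel":[0.0016,0.0013,-0.09],"rotation":[0,0,0],"jaw":0.66},
])

```text
t: 42.45
tcp_pos: [542.6, 195.1, 226.4]
orientation: [0.707, 0.707, 0.001, 0.001]
force: [-0.1, 0.1, -1.4]
gripper_width: 56.2
grip_force: 0.0
```

```bash
python3 - <<'E'
from h import *
im,d,m=grab("wrist");P=cloud(d,m); save("w18",im); print(blobs(im,P,"black",55,66,300)); face(im,P,"black",55,66,(541,194),40)
print(blobs(im,P,"blue",50,70,300))
z=P[...,2];Q=P[(z>58.5)&(z<63)]
for c in (118.5,194.5,270.4):
    for x in (510.4,572.3): q=Q[(abs(Q[:,0]-x)<6)&(abs(Q[:,1]-c)<32)&(abs(Q[:,1]-c)>23)]; print(len(q),q.mean(0) if len(q) else "")
k=(abs(P[...,0]-520)<120)&(P[...,1]>300)&(P[...,1]<460)&(z>65)&(z<130); print(np.percentile(P[k],[1,50,99],axis=0).round(1) if k.sum() else 0)
plan((545,330,300,0))
E
```

```text
[(array([542. , 204.5]), array([44.1, 40.4]), 0.2, 61.2, [319.0, 200.0])]
black n 1558 centre [542.  204.3] size [42.2 37.9] ang 0.3 mean [542.6 207.   60.2] slopes deg [0.  0.1]
[(array([538.5, 121.2]), array([59.7, 43.3]), 89.6, 61.1, [315.0, 294.0])]
128 [510.36653994 119.77429869  60.02998305]
128 [572.19892877 119.38814603  60.08744809]
162 [510.50409173 195.80852976  60.05849449]
153 [572.33787548 195.3267352   60.08234435]
196 [510.58593566 272.42107616  60.21041402]
199 [572.5247126  271.95165441  60.1133912 ]
0
t 42.5 tcp [541.8 194.9 225. ] yaw 0.0 w 56.3 gf 0.0 F [-0.4  0.4 -0.4] q [ 0.22  0.39 -0.02  1.15  0.    1.79]
(545, 330, 300, 0) travel [0.1351, 0.0033, -0.075] rot [0.0, -0.0, 0.0] rows 3.7
```

Block16 is good at (542.0,194.7) and flush. Block36 has been knocked inside its bay to (538.5,121.2). I regrip it through the open ends and recentre it.

Call:
move_arm([
  {"travel":[-0.0737,0,0.03],"rotation":[0,0,0],"jaw":0.64},
  {"travel":[-0.0737,0,0.07],"rotation":[0,0,0],"jaw":0.64},
  {"travel":[-0.0737,0,0.09],"rotation":[0,0,0],"jaw":0.64},
  {"travel":[-0.0737,0,0.1],"rotation":[0,0,0],"jaw":0.64},
  {"travel":[-0.0737,0,0.11],"rotation":[0,0,0],"jaw":0.64},
  {"travel":[-0.0737,0,0.11],"rotation":[0,0,0],"jaw":0.64},
  {"travel":[-0.0737,0,0.14],"rotation":[0,0,0],"jaw":0.64},
  {"travel":[-0.0737,0,0.165],"rotation":[0,0,0],"jaw":0.64},
  {"travel":[-0.0737,0,0.182],"rotation":[0,0,0],"jaw":0.64},
  {"travel":[-0.0737,0,0.19],"rotation":[0,0,0],"jaw":0.64},
  {"travel":[-0.0737,0,0.19],"rotation":[0,0,0],"jaw":0.64},
  {"travel":[-0.0737,0,0.19],"rotation":[0,0,0],"jaw":0.3},
  {"travel":[-0.0737,0,0.19],"rotation":[0,0,0],"jaw":0.3},
  {"travel":[-0.0737,0,0.19],"rotation":[0,0,0],"jaw":0.3},
  {"travel":[-0.0737,0,0.19],"rotation":[0,0,0],"jaw":0.3},
  {"travel":[-0.0737,0,0.19],"rotation":[0,0,0],"jaw":0.3},
  {"travel":[-0.0737,0,0.187],"rotation":[0,0,0],"jaw":0.3},
  {"travel":[-0.0737,0,0.187],"rotation":[0,0,0],"jaw":0.3},
], force=50)

```text
t: 44.0
tcp_pos: [542.2, 121.2, 38.8]
orientation: [0.707, 0.707, 0.0, 0.0]
force: [0.3, 0.9, -1.1]
gripper_width: 43.1
grip_force: 52.0
```

```bash
python3 - <<'E'
from h import *
im,d,m=grab("wrist");P=cloud(d,m); save("w19",im); print(blobs(im,P,"blue",50,75,300)); z=P[...,2]
Q=P[(z>58.5)&(z<61.2)]
for c in (80.6,156.5):
    q=Q[(abs(Q[:,1]-c)<8)&(abs(Q[:,0]-541)<24)]; print(c,len(q),np.percentile(q[:,1],[2,50,98]) if len(q) else "")
plan((541.4,118.5,33,0))
E
```

```text
[(array([541.6, 120.8]), array([61. , 43.6]), 90.0, 63.4, [320.0, 342.0])]
80.6 1533 [77.71342652 82.34962885 84.67244395]
156.5 3657 [150.96067937 155.77749305 160.07383855]
t 44.0 tcp [542.1 121.2  38.5] yaw 0.0 w 42.8 gf 52.0 F [ 0.2 -0.1 -0.9] q [ 0.09  0.53 -0.34  0.7  -0.    1.66]
(541.4, 118.5, 33, 0) travel [-0.0027, -0.0007, 0.0055] rot [0.0, 0.0, 0.0] rows 0.1
```

Call:
move_arm([
  {"travel":[-0.0012,-0.0003,0],"rotation":[0,0,0],"jaw":0.3},
  {"travel":[-0.0024,-0.0006,0],"rotation":[0,0,0],"jaw":0.3},
  {"travel":[-0.0024,-0.0006,0],"rotation":[0,0,0],"jaw":0.3},
  {"travel":[-0.0024,-0.0006,0.0026],"rotation":[0,0,0],"jaw":0.3},
  {"travel":[-0.0024,-0.0006,0.0026],"rotation":[0,0,0],"jaw":0.3},
  {"travel":[-0.0024,-0.0006,0.0026],"rotation":[0,0,0],"jaw":0.3},
  {"travel":[-0.0024,-0.0006,0.0026],"rotation":[0,0,0],"jaw":0.58},
  {"travel":[-0.0024,-0.0006,0.0026],"rotation":[0,0,0],"jaw":0.58},
  {"travel":[-0.0024,-0.0006,0.0026],"rotation":[0,0,0],"jaw":0.58},
  {"travel":[-0.0024,-0.0006,-0.02],"rotation":[0,0,0],"jaw":0.62},
  {"travel":[-0.0024,-0.0006,-0.05],"rotation":[0,0,0],"jaw":0.66},
  {"travel":[-0.0024,-0.0006,-0.09],"rotation":[0,0,0],"jaw":0.66},
  {"travel":[-0.0024,-0.0006,-0.13],"rotation":[0,0,0],"jaw":0.66},
  {"travel":[-0.0024,-0.0006,-0.17],"rotation":[0,0,0],"jaw":0.66},
  {"travel":[0.0376,0.0,-0.2],"rotation":[0,0,0],"jaw":0.66},
  {"travel":[0.0776,0.0,-0.24],"rotation":[0,0,0],"jaw":0.66},
  {"travel":[0.1,0.0,-0.26],"rotation":[0,0,0],"jaw":0.66},
  {"travel":[0.1,0.0,-0.26],"rotation":[0,0,0],"jaw":0.66},
  {"travel":[0.1,0.0,-0.26],"rotation":[0,0,0],"jaw":0.66},
  {"travel":[0.1,0.0,-0.26],"rotation":[0,0,0],"jaw":0.66},
])

```text
t: 45.72
tcp_pos: [541.7, 221.5, 297.5]
orientation: [0.706, 0.708, -0.0, 0.0]
force: [0.0, -0.0, -0.1]
gripper_width: 56.5
grip_force: 0.0
```

```bash
python3 - <<'E'
from h import *
im,d,m=grab("wrist");P=cloud(d,m); save("w20",im); np.savez("/tmp/w20",im=im,P=P)
print(blobs(im,P,"blue",50,70,300)); print(blobs(im,P,"black",55,120,200))
z=P[...,2]
k=(P[...,1]>320)&(P[...,1]<460)&(abs(P[...,0]-530)<110)
h,e=np.histogram(z[k],bins=np.arange(30,110,2));print([(int(e[i]),int(h[i])) for i in range(len(h)) if h[i]>30])
plan()
E
```

```text
[(array([540.9, 118.9]), array([59.9, 43.6]), 89.4, 61.1, [319.0, 289.0])]
[(array([542.3, 371.6]), array([14.3, 40.7]), 46.5, 94.0, [321.0, 28.0]), (array([672.6, 193.6]), array([218.3,  10.1]), 89.6, 118.7, [463.0, 222.0]), (array([719.9, 194.5]), array([216.5,   5. ]), 90.0, 119.6, [527.0, 220.0])]
[(44, 62), (46, 273), (48, 4257), (50, 4980), (52, 130), (54, 960), (56, 1149), (58, 33), (60, 32), (62, 487), (64, 539), (90, 88), (92, 460), (94, 399)]
t 45.8 tcp [541.4 220.7 296.8] yaw 0.0 w 56.2 gf 0.0 F [-0.7 -0.2  0.1] q [ 0.26  0.39  0.16  1.34 -0.    1.83]
```

View pics/w20.png

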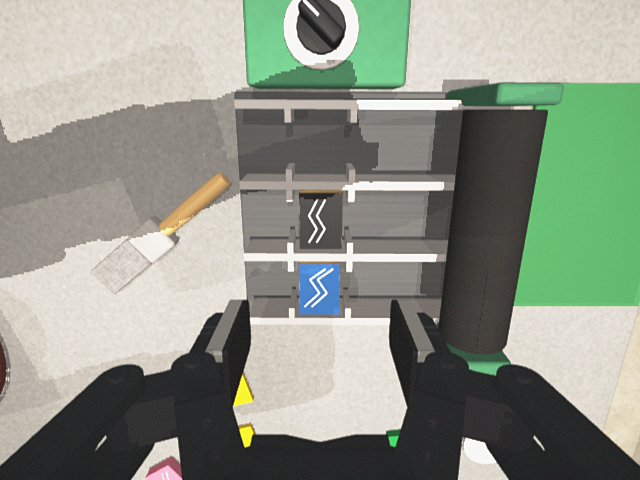

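Both blocks lie in their bays, blue at row 289 and black at row 222. The knob bar is at (322,25), centred near world (542,371), at about -43.5°, i.e. joint ≈0.76. Now I look at the scale.

Call:
move_arm([
  {"travel":[0.21,0,0.04],"rotation":[0,0,0],"jaw":0.5},
  {"travel":[0.21,0,0.04],"rotation":[0,0,0],"jaw":0.5},
  {"travel":[0.21,0,0.04],"rotation":[0,0,0],"jaw":0.5},
  {"travel":[0.21,0,0.04],"rotation":[0,0,0],"jaw":0.5},
  {"travel":[0.21,0,0.04],"rotation":[0,0,0],"jaw":0.5},
  {"travel":[0.21,0,0.04],"rotation":[0,0,0],"jaw":0.5},
  {"travel":[0.21,0,0.04],"rotation":[0,0,0],"jaw":0.5},
  {"travel":[0.21,0,0.04],"rotation":[0,0,0],"jaw":0.5},
  {"travel":[0.21,0,0.04],"rotation":[0,0,0],"jaw":0.5},
])

```text
t: 46.52
tcp_pos: [542.1, 429.2, 257.8]
orientation: [0.708, 0.707, -0.0, 0.0]
force: [-0.5, -0.1, 0.1]
gripper_width: 42.6
grip_force: 0.0
```

```bash
cat >> h.py <<'E'
def sm(im,P,ranges,box,zlo=45,zhi=70):
    hsv=cv2.cvtColor(im,cv2.COLOR_RGB2HSV); M=np.zeros(im.shape[:2],np.uint8)
    for a,b in ranges: M|=cv2.inRange(hsv,a,b)
    M=(M>0)&(P[...,0]>box[0])&(P[...,0]<box[1])&(P[...,1]>box[2])&(P[...,1]<box[3])&(P[...,2]>zlo)&(P[...,2]<zhi)
    return P[M],np.argwhere(M)
E
python3 - <<'E'
from h import *
im,d,m=grab("wrist");P=cloud(d,m); np.savez("/tmp/w21",im=im,P=P)
plan()
print([b for b in blobs(im,P,"black",80,110,200)])
z=P[...,2]
c=(z>45)&(z<70)&(abs(P[...,0]-540)<90)&(P[...,1]>390)&(P[...,1]<470)
v,u=np.where(c); print(u.min(),u.max(),v.min(),v.max())
u0,u1,v0,v1=max(0,u.min()),u.max(),max(0,v.min()-5),v.max()+90
crop=im[v0:v1,u0:u1]; f=min(800/crop.shape[1],600/crop.shape[0]); save("w21c",cv2.resize(crop,None,fx=f,fy=f,interpolation=cv2.INTER_NEAREST)); print(u0,v0,f)
E
```

```text
t 46.6 tcp [542.3 429.2 258.3] yaw -0.1 w 42.9 gf 0.0 F [-0.5 -0.2  0. ] q [ 0.56  0.62  0.44  1.39 -0.    2.14]
[(array([541.6, 372.9]), array([14.1, 40.8]), 48.1, 94.5, [321.0, 275.0]), (array([668.4, 300.3]), array([20.7,  7.9]), 53.8, 107.6, [458.0, 353.0])]
244 407 172 248
244 167 3.508771929824561
```

View pics/w21c.png

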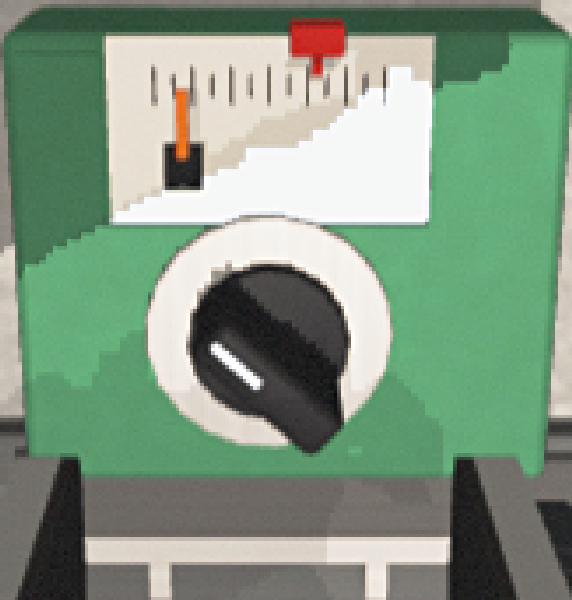

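The orange pointer tip is at about (296,193), and the red mark tip at about (334,189) to its right (+x). The knob bar is diagonal.

```bash
cat >> h.py <<'E'
OR=[((8,150,150),(20,255,255))]; RD=[((0,150,90),(6,255,255)),((174,150,90),(180,255,255))]
def ptr(im,P,show=True,boxx=(440,640)):
    o,oi=sm(im,P,OR,(*boxx,370,470),40,90); r,ri=sm(im,P,RD,(*boxx,370,470),40,90)
    # tip of red: narrow part = lowest rows (largest v); use rows where narrow
    vs=ri[:,0]; w={v:(vs==v).sum() for v in np.unique(vs)}; mx=max(w.values()); nar=np.isin(vs,[v for v in w if w[v]<0.6*mx and v>np.median(vs)])
    to=oi[:,0]<np.median(oi[:,0])
    res=(np.median(o[:,0]),np.mean(o[to,0]),np.mean(r[nar,0]) if nar.any() else None,np.mean(r[~nar,0]))
    if show: print("orange x med/tip %.2f %.2f"%res[:2],"z",o[:,2].mean().round(1),"y",o[:,1].min().round(1),o[:,1].max().round(1),len(o),"| red tip x",res[2],"head x",res[3],"z",r[:,2].mean(),"y",r[:,1].min(),r[:,1].max(),{int(k):int(v) for k,v in w.items()})
    return res
E
python3 - <<'E'
from h import *
D=np.load("/tmp/w21.npz"); ptr(D["im"],D["P"])
im,P=D["im"],D["P"]; z=P[...,2]
hsv=cv2.cvtColor(im,cv2.COLOR_RGB2HSV)
M=(z>58)&(z<72)&(hsv[...,1]<60)&(hsv[...,2]>150)&(abs(P[...,0]-541)<30)&(P[...,1]>340)&(P[...,1]<400)
q=P[M]; print("disc",np.median(q[:,2]),cv2.minEnclosingCircle(q[:,:2].astype(np.float32)))
B=(z>88)&(abs(P[...,0]-541)<35)&(abs(P[...,1]-372)<35)&(z<105); q=P[B]; print("bar",cv2.minAreaRect(q[:,:2].astype(np.float32)),np.percentile(q[:,2],[5,50,95]))
E
```

```text
orange x med/tip 519.30 519.36 z 57.2 y 422.5 439.4 66 | red tip x 554.384268357931 head x 554.2217131520079 z 61.309177664454204 y 444.6746639445154 457.7715665473156 {172: 6, 173: 15, 174: 15, 175: 15, 176: 15, 177: 15, 178: 15, 179: 15, 180: 15, 181: 14, 182: 14, 183: 3, 184: 3, 185: 3, 186: 3, 187: 3}
disc 58.908263604240304 ((540.408203125, 374.0319519042969), 29.62989044189453)
bar ((541.7557983398438, 372.2837219238281), (14.652199745178223, 41.8000373840332), 47.27336883544922) [89.80973853 93.66498911 95.06688029]
```

The gap is 35.0 mm, which is 3.50 rad or 200.5° clockwise. I turn the wrist counter-clockwise to yaw ≈227° first, so that one grip covers the whole turn.

Call:
move_arm([
  {"travel":[-0.0569,-0.0005,0.03],"rotation":[0,0,-65],"jaw":0.5},
  {"travel":[-0.0569,-0.0005,0.06],"rotation":[0,0,-65],"jaw":0.5},
  {"travel":[-0.0569,-0.0005,0.09],"rotation":[0,0,-65],"jaw":0.5},
  {"travel":[-0.0569,-0.0005,0.12],"rotation":[0,0,-65],"jaw":0.5},
  {"travel":[-0.0569,-0.0005,0.128],"rotation":[0,0,-65],"jaw":0.5},
  {"travel":[-0.0569,-0.0005,0.128],"rotation":[0,0,-65],"jaw":0.5},
  {"travel":[-0.0569,-0.0005,0.128],"rotation":[0,0,-65],"jaw":0.5},
  {"travel":[-0.0569,-0.0005,0.128],"rotation":[0,0,-65],"jaw":0.5},
  {"travel":[-0.0569,-0.0005,0.128],"rotation":[0,0,-65],"jaw":0.5},
  {"travel":[-0.0569,-0.0005,0.128],"rotation":[0,0,-130],"jaw":0.5},
  {"travel":[-0.0569,-0.0005,0.128],"rotation":[0,0,-130],"jaw":0.5},
  {"travel":[-0.0569,-0.0005,0.128],"rotation":[0,0,-130],"jaw":0.5},
  {"travel":[-0.0569,-0.0005,0.128],"rotation":[0,0,-130],"jaw":0.5},
  {"travel":[-0.0569,-0.0005,0.128],"rotation":[0,0,-130],"jaw":0.5},
  {"travel":[-0.0569,-0.0005,0.128],"rotation":[0,0,-130],"jaw":0.5},
  {"travel":[-0.0569,-0.0005,0.128],"rotation":[0,0,-130],"jaw":0.5},
  {"travel":[-0.0569,-0.0005,0.128],"rotation":[0,0,-130],"jaw":0.5},
  {"travel":[-0.0569,-0.0005,0.128],"rotation":[0,0,-130],"jaw":0.5},
  {"travel":[-0.0569,-0.0005,0.128],"rotation":[0,0,-130],"jaw":0.5},
  {"travel":[-0.0569,-0.0005,0.128],"rotation":[0,0,-130],"jaw":0.5},
])

```text
t: 48.23
tcp_pos: [541.7, 373.2, 130.7]
orientation: [-0.341, 0.94, -0.0, 0.0]
force: [0.3, -0.6, 0.5]
gripper_width: 43.1
grip_force: 0.0
```

```bash
python3 - <<'E'
from h import *
plan((541.7,372.3,130,227.3),(541.7,372.3,72,227.3))
E
```

```text
t 48.2 tcp [541.7 373.2 130.7] yaw 129.8 w 43.1 gf 0.0 F [ 0.3 -0.6  0.5] q [ 0.49  0.61  0.08  1.04 -0.   -0.2 ]
(541.7, 372.3, 130, 227.3) travel [0.0005, -0.0007, 0.0007] rot [-0.0, 0.0, -97.5] rows 0.0
(541.7, 372.3, 72, 227.3) travel [0.0006, -0.0007, 0.0587] rot [-0.0, 0.0, -97.5] rows 1.4
```

Call:
move_arm([
  {"travel":[0.0005,-0.0007,0],"rotation":[0,0,-97.5],"jaw":0.45},
  {"travel":[0.0005,-0.0007,0],"rotation":[0,0,-97.5],"jaw":0.45},
  {"travel":[0.0005,-0.0007,0],"rotation":[0,0,-97.5],"jaw":0.45},
  {"travel":[0.0005,-0.0007,0],"rotation":[0,0,-97.5],"jaw":0.45},
  {"travel":[0.0005,-0.0007,0],"rotation":[0,0,-97.5],"jaw":0.45},
  {"travel":[0.0005,-0.0007,0],"rotation":[0,0,-97.5],"jaw":0.45},
  {"travel":[0.0005,-0.0007,0],"rotation":[0,0,-97.5],"jaw":0.45},
  {"travel":[0.0005,-0.0007,0],"rotation":[0,0,-97.5],"jaw":0.45},
  {"travel":[0.0005,-0.0007,0],"rotation":[0,0,-97.5],"jaw":0.45},
  {"travel":[0.0005,-0.0007,0],"rotation":[0,0,-97.5],"jaw":0.45},
  {"travel":[0.0005,-0.0007,0],"rotation":[0,0,-97.5],"jaw":0.45},
  {"travel":[0.0005,-0.0007,0],"rotation":[0,0,-97.5],"jaw":0.45},
  {"travel":[0.0005,-0.0007,0],"rotation":[0,0,-97.5],"jaw":0.45},
  {"travel":[0.0005,-0.0007,0],"rotation":[0,0,-97.5],"jaw":0.45},
  {"travel":[0.0005,-0.0007,0],"rotation":[0,0,-97.5],"jaw":0.45},
  {"travel":[0.0005,-0.0007,0.02],"rotation":[0,0,-97.5],"jaw":0.45},
  {"travel":[0.0005,-0.0007,0.04],"rotation":[0,0,-97.5],"jaw":0.45},
  {"travel":[0.0005,-0.0007,0.053],"rotation":[0,0,-97.5],"jaw":0.45},
  {"travel":[0.0005,-0.0007,0.0575],"rotation":[0,0,-97.5],"jaw":0.45},
  {"travel":[0.0005,-0.0007,0.0575],"rotation":[0,0,-97.5],"jaw":0.45},
])

```text
t: 49.9
tcp_pos: [540.6, 372.7, 71.5]
orientation: [0.931, -0.364, -0.001, 0.001]
force: [-0.5, -0.1, 0.8]
gripper_width: 38.6
grip_force: 0.0
```

Call:
move_arm([
  {"travel":[0,0,0],"rotation":[0,0,0],"jaw":0.1},
  {"travel":[0,0,0],"rotation":[0,0,0],"jaw":0.1},
  {"travel":[0,0,0],"rotation":[0,0,0],"jaw":0.1},
  {"travel":[0,0,0],"rotation":[0,0,0],"jaw":0.1},
  {"travel":[0,0,0],"rotation":[0,0,0],"jaw":0.1},
  {"travel":[0,0,0],"rotation":[0,0,0],"jaw":0.1},
  {"travel":[0,0,0],"rotation":[0,0,0],"jaw":0.1},
], force=35)

```text
t: 50.48
tcp_pos: [541.3, 372.9, 73.9]
orientation: [0.932, -0.363, 0.0, 0.0]
force: [-2.7, -4.2, 5.0]
gripper_width: 13.2
grip_force: 35.8
```

```bash
python3 - <<'E'
from h import *
plan()
E
```

```text
t 50.5 tcp [541.3 372.9  73.9] yaw -132.5 w 13.2 gf 35.8 F [-2.7 -4.2  5. ] q [ 0.49  0.65  0.    0.92 -0.   -1.91]
```

Call:
move_arm([
  {"travel":[0,0,0],"rotation":[0,0,6],"jaw":0.1},
  {"travel":[0,0,0],"rotation":[0,0,12],"jaw":0.1},
  {"travel":[0,0,0],"rotation":[0,0,18],"jaw":0.1},
  {"travel":[0,0,0],"rotation":[0,0,24],"jaw":0.1},
  {"travel":[0,0,0],"rotation":[0,0,30],"jaw":0.1},
  {"travel":[0,0,0],"rotation":[0,0,36],"jaw":0.1},
  {"travel":[0,0,0],"rotation":[0,0,42],"jaw":0.1},
  {"travel":[0,0,0],"rotation":[0,0,48],"jaw":0.1},
  {"travel":[0,0,0],"rotation":[0,0,54],"jaw":0.1},
  {"travel":[0,0,0],"rotation":[0,0,60],"jaw":0.1},
  {"travel":[0,0,0],"rotation":[0,0,66],"jaw":0.1},
  {"travel":[0,0,0],"rotation":[0,0,72],"jaw":0.1},
  {"travel":[0,0,0],"rotation":[0,0,78],"jaw":0.1},
  {"travel":[0,0,0],"rotation":[0,0,84],"jaw":0.1},
  {"travel":[0,0,0],"rotation":[0,0,90],"jaw":0.1},
  {"travel":[0,0,0],"rotation":[0,0,95],"jaw":0.1},
  {"travel":[0,0,0],"rotation":[0,0,98],"jaw":0.1},
  {"travel":[0,0,0],"rotation":[0,0,100],"jaw":0.1},
  {"travel":[0,0,0],"rotation":[0,0,100],"jaw":0.1},
])

```text
t: 52.07
tcp_pos: [544.0, 372.7, 73.9]
orientation: [-0.319, 0.948, -0.001, 0.002]
force: [7.0, -5.3, -2.3]
gripper_width: 13.2
grip_force: 34.9
```

Call:
move_arm([
  {"travel":[0,0,0],"rotation":[0,0,3],"jaw":0.1},
  {"travel":[0,0,0],"rotation":[0,0,9],"jaw":0.1},
  {"travel":[0,0,0],"rotation":[0,0,15],"jaw":0.1},
  {"travel":[0,0,0],"rotation":[0,0,21],"jaw":0.1},
  {"travel":[0,0,0],"rotation":[0,0,27],"jaw":0.1},
  {"travel":[0,0,0],"rotation":[0,0,33],"jaw":0.1},
  {"travel":[0,0,0],"rotation":[0,0,39],"jaw":0.1},
  {"travel":[0,0,0],"rotation":[0,0,45],"jaw":0.1},
  {"travel":[0,0,0],"rotation":[0,0,51],"jaw":0.1},
  {"travel":[0,0,0],"rotation":[0,0,57],"jaw":0.1},
  {"travel":[0,0,0],"rotation":[0,0,63],"jaw":0.1},
  {"travel":[0,0,0],"rotation":[0,0,69],"jaw":0.1},
  {"travel":[0,0,0],"rotation":[0,0,75],"jaw":0.1},
  {"travel":[0,0,0],"rotation":[0,0,81],"jaw":0.1},
  {"travel":[0,0,0],"rotation":[0,0,86],"jaw":0.1},
  {"travel":[0,0,0],"rotation":[0,0,90],"jaw":0.1},
  {"travel":[0,0,0],"rotation":[0,0,92],"jaw":0.1},
  {"travel":[0,0,0],"rotation":[0,0,92],"jaw":0.1},
  {"travel":[0,0,0],"rotation":[0,0,92],"jaw":0.1},
])

```text
t: 53.65
tcp_pos: [543.4, 370.3, 73.9]
orientation: [0.459, 0.888, -0.001, 0.003]
force: [5.2, -15.7, 4.3]
gripper_width: 13.3
grip_force: 35.7
```

```bash
python3 - <<'E'
from h import *
plan()
im,d,m=grab("wrist");P=cloud(d,m); save("w22",im)
o,oi=sm(im,P,OR,(440,640,400,470),40,90); r,ri=sm(im,P,RD,(440,640,400,470),40,90)
for q,i in ((o,oi),(r,ri)):
    if len(q):
        s=q[np.argsort(q[:,1])]; print(len(q),i.min(0),i.max(0),"x by y:",[(round(float(a[:,1].mean()),1),round(float(a[:,0].mean()),2),round(float(a[:,2].mean()),1)) for a in np.array_split(s,6)])
E
```

```text
t 53.6 tcp [543.4 370.3  73.9] yaw 35.3 w 13.3 gf 35.7 F [  5.2 -15.7   4.3] q [ 0.49  0.65  0.    0.92 -0.01  1.44]
349 [184 407] [221 438] x by y: [(423.4, 553.01, 57.2), (426.7, 552.62, 56.9), (429.6, 552.61, 56.9), (432.6, 552.6, 57.0), (435.5, 552.55, 57.1), (438.2, 552.8, 56.6)]
962 [143 439] [180 482] x by y: [(447.2, 553.78, 57.6), (450.1, 552.54, 60.8), (451.6, 552.69, 61.2), (453.1, 552.55, 61.2), (454.6, 552.64, 61.2), (456.1, 552.9, 61.5)]
```

```bash
cat >> h.py <<'E'
def tips(n):
    im,d,m=grab("wrist"); P=cloud(d,m); save(n,im)
    for nm,rg in (("or",OR),("red",RD)):
        q,i=sm(im,P,rg,(440,640,400,470),40,90); print(nm,len(q))
        y0=np.floor(q[:,1].min())
        for y in np.arange(y0,q[:,1].max()+1,1.0):
            a=q[(q[:,1]>=y)&(q[:,1]<y+1)]
            if len(a)>1: print("  y%.0f n%d x %.2f..%.2f mid %.2f z %.1f..%.1f"%(y,len(a),a[:,0].min(),a[:,0].max(),(a[:,0].min()+a[:,0].max())/2,a[:,2].min(),a[:,2].max()))
    i=i.mean(0).astype(int); c=im[max(0,i[0]-40):i[0]+80,max(0,i[1]-80):i[1]+80]; save(n+"c",cv2.resize(c,None,fx=5,fy=5,interpolation=cv2.INTER_CUBIC))
E
python3 -c "
from h import *
tips('w23')"
```

```text
or 352
  y421 n6 x 552.02..553.98 mid 553.00 z 56.3..58.3
  y422 n15 x 551.48..554.40 mid 552.94 z 56.3..58.0
  y423 n19 x 551.42..554.56 mid 552.99 z 56.1..58.3
  y424 n17 x 551.65..554.20 mid 552.93 z 55.7..58.2
  y425 n18 x 551.06..554.55 mid 552.81 z 55.2..58.4
  y426 n19 x 551.09..554.28 mid 552.68 z 55.1..58.5
  y427 n22 x 551.09..554.71 mid 552.90 z 54.4..58.1
  y428 n19 x 551.23..554.04 mid 552.64 z 55.6..58.0
  y429 n20 x 551.27..554.42 mid 552.85 z 55.0..58.0
  y430 n21 x 551.23..554.23 mid 552.73 z 55.3..58.0
  y431 n18 x 551.13..554.26 mid 552.69 z 54.2..58.3
  y432 n21 x 551.28..554.26 mid 552.77 z 54.7..58.2
  y433 n20 x 551.24..554.52 mid 552.88 z 54.4..58.2
  y434 n19 x 551.02..554.31 mid 552.66 z 55.3..58.4
  y435 n22 x 551.17..554.23 mid 552.70 z 55.4..58.2
  y436 n21 x 551.09..554.55 mid 552.82 z 55.5..58.4
  y437 n22 x 551.43..556.92 mid 554.18 z 50.5..58.2
  y438 n23 x 551.06..556.64 mid 553.85 z 51.5..58.1
  y439 n10 x 551.07..554.40 mid 552.74 z 55.9..58.5
red 963
  y443 n3 x 552.45..554.69 mid 553.57 z 57.4..58.7
  y444 n20 x 552.27..555.46 mid 553.87 z 55.8..59.2
  y445 n25 x 552.36..556.08 mid 554.22 z 54.5..59.5
  y446 n22 x 552.46..555.83 mid 554.14 z 54.8..59.2
  y447 n22 x 552.40..555.27 mid 553.84 z 54.8..58.5
  y448 n25 x 552.27..555.64 mid 553.96 z 54.8..58.9
  y449 n114 x 547.23..560.36 mid 553.79 z 52.3..63.7
  y450 n107 x 546.94..560.57 mid 553.76 z 52.4..64.0
  y451 n107 x 546.65..560.55 mid 553.60 z 52.7..63.8
  y452 n107 x 546.70..560.57 mid 553.63 z 52.5..63.7
  y453 n105 x 546.79..560.92 mid 553.85 z 52.5..63.8
  y454 n110 x 546.55..560.70 mid 553.62 z 51.4..63.5
  y455 n106 x 546.78..560.79 mid 553.78 z 52.2..63.9
  y456 n90 x 546.89..560.55 mid 553.72 z 52.9..63.3
```

View pics/w23c.png

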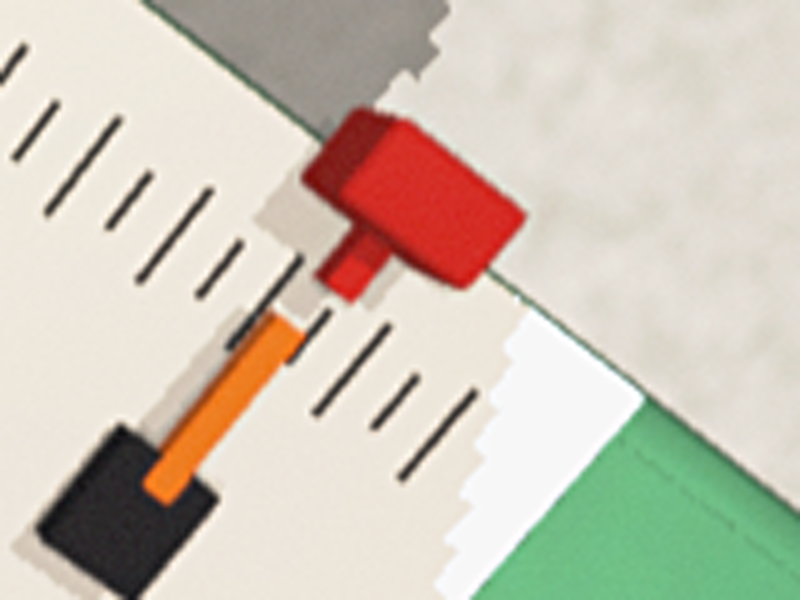

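The needle lies about 1.2 mm short of the mark: orange mid ≈552.8, red stem mid ≈554.0. I turn 7° more and relieve the side load along the bar.

Call:
move_arm([
  {"travel":[-0.001,0.0001,0],"rotation":[0,0,2],"jaw":0.1},
  {"travel":[-0.002,0.0001,0],"rotation":[0,0,4],"jaw":0.1},
  {"travel":[-0.003,0.0002,0],"rotation":[0,0,6],"jaw":0.1},
  {"travel":[-0.003,0.0002,0],"rotation":[0,0,7],"jaw":0.1},
  {"travel":[-0.003,0.0002,0],"rotation":[0,0,7],"jaw":0.1},
  {"travel":[-0.003,0.0002,0],"rotation":[0,0,7],"jaw":0.1},
  {"travel":[-0.003,0.0002,0],"rotation":[0,0,7],"jaw":0.1},
])

```text
t: 54.33
tcp_pos: [543.3, 369.9, 73.9]
orientation: [0.512, 0.859, -0.001, 0.001]
force: [-2.5, -6.2, 5.7]
gripper_width: 13.6
grip_force: 36.0
```

```bash
cat >> h.py <<'E'
def gap():
    D=[]
    for k in range(3):
        im,d,m=grab("wrist"); P=cloud(d,m); o,_=sm(im,P,OR,(440,640,424,436),40,90); r,_=sm(im,P,RD,(440,640,443.5,448.5),40,90)
        f=lambda a:(np.percentile(a[:,0],[4,50,96]),np.median(a[:,2]))
        fo,fr=f(o),f(r); D.append(fr[0]-fo[0]); 
    print("orange",fo,"red",fr,"diff l/m/r",np.mean(D,0).round(2))
E
python3 -c "
from h import *
gap(); plan()"
```

```text
orange (array([552.5472617 , 553.89258309, 555.47844048]), np.float64(57.14481082649459)) red (array([552.52892982, 553.88559004, 555.4960859 ]), np.float64(57.5598565407991)) diff l/m/r [-0.06 -0.06  0.02]
t 54.5 tcp [543.3 369.9  73.9] yaw 28.4 w 13.1 gf 36.0 F [-2.9 -6.3  5.5] q [ 0.49  0.65  0.01  0.92 -0.    1.56]
```

The gap is now within 0.06 mm. I release, rise, and check.

Call:
move_arm([
  {"travel":[0,0,0],"rotation":[0,0,0],"jaw":0.2},
  {"travel":[0,0,0],"rotation":[0,0,0],"jaw":0.3},
  {"travel":[0,0,0],"rotation":[0,0,0],"jaw":0.45},
  {"travel":[0,0,0],"rotation":[0,0,0],"jaw":0.5},
  {"travel":[0,0,0],"rotation":[0,0,0],"jaw":0.5},
  {"travel":[0,0,-0.02],"rotation":[0,0,0],"jaw":0.5},
  {"travel":[0,0,-0.05],"rotation":[0,0,0],"jaw":0.5},
  {"travel":[0,0,-0.06],"rotation":[0,0,0],"jaw":0.5},
  {"travel":[0,0,-0.06],"rotation":[0,0,0],"jaw":0.5},
  {"travel":[0,0,-0.06],"rotation":[0,0,0],"jaw":0.5},
])

```text
t: 55.32
tcp_pos: [543.5, 371.4, 132.8]
orientation: [0.511, 0.86, 0.001, 0.0]
force: [0.1, 0.0, -0.6]
gripper_width: 42.5
grip_force: 0.0
```

```bash
python3 -c "
from h import *
gap(); plan((541,270,330,0))"
```

```text
orange (array([552.64434352, 553.99436755, 555.49920558]), np.float64(57.10458340782085)) red (array([552.57433333, 553.95780482, 555.50930905]), np.float64(57.759043497560356)) diff l/m/r [ 0.07 -0.01  0.03]
t 55.5 tcp [542.4 370.7 131. ] yaw 28.5 w 43.2 gf 0.0 F [ 0.1 -0.8 -0.4] q [ 0.49  0.61  0.08  1.05 -0.    1.56]
(541, 270, 330, 0) travel [-0.0878, -0.0498, -0.1989] rot [-0.1, 0.0, 28.5] rows 5.3
```

The pointer is on the mark. Last check of the blocks from above, in case of a knock.

Call:
move_arm([
  {"travel":[0,0,-0.04],"rotation":[0,0,0],"jaw":0.5},
  {"travel":[-0.088,-0.05,-0.199],"rotation":[0,0,28.5],"jaw":0.5},
  {"travel":[-0.088,-0.05,-0.199],"rotation":[0,0,28.5],"jaw":0.5},
  {"travel":[-0.088,-0.05,-0.199],"rotation":[0,0,28.5],"jaw":0.5},
  {"travel":[-0.088,-0.05,-0.199],"rotation":[0,0,28.5],"jaw":0.5},
  {"travel":[-0.088,-0.05,-0.199],"rotation":[0,0,28.5],"jaw":0.5},
  {"travel":[-0.088,-0.05,-0.199],"rotation":[0,0,28.5],"jaw":0.5},
  {"travel":[-0.088,-0.05,-0.199],"rotation":[0,0,28.5],"jaw":0.5},
  {"travel":[-0.088,-0.05,-0.199],"rotation":[0,0,28.5],"jaw":0.5},
  {"travel":[-0.088,-0.05,-0.199],"rotation":[0,0,28.5],"jaw":0.5},
])

```text
t: 56.3
tcp_pos: [540.6, 270.3, 329.4]
orientation: [0.707, 0.708, -0.001, -0.001]
force: [0.1, 1.3, -1.0]
gripper_width: 42.8
grip_force: 0.0
```

```bash
python3 - <<'E'
from h import *
RNG["black"]=[((0,0,0),(180,150,95))]
im,d,m=grab("wrist");P=cloud(d,m); save("w25",im)
print(blobs(im,P,"blue",50,70,200)); face(im,P,"blue",55,66,(541,119),45); face(im,P,"black",57,66,(541,194),34)
# any-colour points of the face plane inside bay1 pocket
z=P[...,2]
for c in (118.5,194.5):
    q=P[(z>58)&(z<63)&(abs(P[...,0]-541.4)<27)&(abs(P[...,1]-c)<33)]
    s=q[abs(q[:,1]-c)<20]; t=q[abs(q[:,0]-541.4)<15]
    print(c,"x",np.percentile(s[:,0],[.5,99.5]).round(1),"y",np.percentile(t[:,1],[.5,99.5]).round(1),"z",np.median(q[:,2]))
# terracotta check in the first overview
D=np.load("/tmp/w2.npz");hsv=cv2.cvtColor(D["im"],cv2.COLOR_RGB2HSV);M=cv2.inRange(hsv,(4,90,80),(16,200,230))>0
M&=(D["P"][...,2]>22)&(D["P"][...,2]<34);print("terracotta px",M.sum()); plan()
E
```

```text
[(array([540.9, 118.8]), array([59.6, 42.7]), 89.4, 61.0, [321.0, 314.0])]
blue n 833 centre [540.9 118.8] size [56.8 40.3] ang 89.5 mean [541.5 118.1  60.1] slopes deg [0.  0.2]
black n 1047 centre [541.9 194.8] size [40.7 55.5] ang 0.1 mean [543.8 195.3  60.1] slopes deg [0.2 0.1]
118.5 x [519.5 562.5] y [ 89.8 149.2] z 60.12159151505303
194.5 x [520.4 563.8] y [166.  225.5] z 60.135721070899464
terracotta px 479
t 56.4 tcp [540.6 270.3 329.5] yaw 0.1 w 43.0 gf 0.0 F [-0.3  0.2 -0.7] q [0.34 0.43 0.3  1.45 0.   1.91]
```

```bash
python3 -c "
from h import *
print(ctrl.sign_off())"
```

```text
the job is handed in; nothing more can be done
None
```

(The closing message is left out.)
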